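# Clear the used test cartridges into the slide-top case

### The arm

A 6-joint arm with a two-finger parallel gripper is mounted at the origin on a cart in front of the work surface, level with it; the furniture and walls round the work are solid. World frame = base frame: x ahead of the robot, y to its left, z up, the work surface at z = 0. Lengths are in m, angles in rad, forces in N, time in s.
With the tool pointing down it reaches from about 0.35 to 0.975 m from the base axis. Payload 4.9 kg.
Tool frame: the origin (TCP) lies on the centre line of the jaws, within the pads' length; the fingertips stand 11 mm ahead of it and the grasp point (between the pads) lies 8 mm behind it; z points along the fingers, y is the direction in which the jaws open and shut (so a half turn about z gives the same grasp; the last joint's range is limited). The gripper opens to 85 mm and grips with 20 to 120 N. Pads are 22 mm wide; open, the fingers measure 114 mm over their backs; the gripper's body (76 mm by 85 mm) begins 54 mm behind the grasp point. The pads swing forward as they close: fully open they stand 13 mm farther back than shut.
Start: joints at [1.127, 0.053, 1.613, -0, 1.476, -0.119], TCP at [0.199, 0.592, 0.242] pointing down, gripper open.
Joint ranges: [-3.01, 3.01], [-1.01, 2.22], [0.06, 2.58], [-1.02, 4.17], [0.09, 2.62], [-3.14, 3.14]. Speed limits (rad/s): [2.57, 2.57, 3.14, 3.14, 3.14, 3.14].

### API

Orientations are given as a rotation vector (axis times angle).
In Python, from station import ctrl gives the robot as it stands.
- The arm moves only by the tool send_rows, never from a script. Its argument "series" is a list of rows, each an object of numbers: "tx", "ty", "tz": the shift along the tool's x, y, z in cm; "wx", "wy", "wz": the turn, a rotation vector about the tool's x, y, z in rad; "jaw": the closure, from 0 (fully open) to 1 (shut). In form: [{"tx": .., "ty": .., "tz": .., "wx": .., "wy": .., "wz": .., "jaw": ..}, ...]. A call has 1 to 5 rows; each row shifts and turns the pose as measured when the row begins, along the tool's axes as they then stand; what a row does not reach is not made up. A row lasts 1/8 s, in which the tool goes at most 62.5 mm and 10.7 degrees, less where a joint would pass 70% of its speed; a pose out of reach is approached as far as the arm can. A call is refused whole if a number of a shift passes 6.25 or a number of a turn 0.188, either way. A call with a gripper value outside its range is refused whole. The fingers move at their own pace and stop on an object; "squeeze" is the grip in N (left out, the last holds). Time passes only in rows, so rows that do not move let the fingers close. It gives the time, the measured TCP pose, the force and the opening at its end, in the units of the state.
- ctrl.get_obs(): the state, without advancing time (a new reading comes with each control period).
- ctrl.get_image(name): name is "scene" or "top" or "wrist"; returns the picture (420x560x3 uint8, red, green, blue); there is no depth.
- ctrl.camera_info(name): a dict with "mtx" (3x3 intrinsics, pixels), "R" (3x3) and "t" (3): a world point X has camera coordinates R X + t. Camera axes: x right, y down, z forward; pixel columns grow to the right and rows downward; lengths in m; the calibration is good to about 2 mm. The wrist camera is an equidistant fisheye: a pixel r from the principal point sees the ray r / f radians off the axis. A picture is of the moment at which its call begins: read the wrist's pose just before it. camera_info takes no time and is no camera call; for the wrist camera it gives the pose at the moment of the call.
- ctrl.finish_job(): hands the job in, once; it reports no verdict.
The state is a dict: "t": time; "q": joint angles; "dq": joint speeds; "effort": joint torques, N m; "tool_pos": TCP position; "tool_rot": TCP orientation; "contact_force": force on the tool from outside, world axes, zero at the start; "wrist_torque": the same for the moment, N m; "opening": finger opening in m.
Only numpy, scipy, OpenCV 4.12 (cv2) and the standard library are available. Lean on these libraries where they do the work, as an engineer would, in place of code of your own. Each camera call takes 0.05 s, during which the arm holds its last target.

### The job

Clear away the used blue test cartridges: the one shut inside the grey cartridge bay and every one standing on the desk in front go into the slide-top case (any way up), and the case's blue sliding cover ends fully shut. To open the bay, press the orange release tab of its white snap-in cover inward against its spring, and with the tab held in pivot that edge up about the far edge, until the cover comes out of its frame; leave the cover lying flat, grip side up, on the blue mat. Leave the specimen cup and the small bottle behind the work undisturbed.

Things in the scene. Friction and masses are not known exactly. Their poses are not given: they have to be found in the camera images.
- bay: fixed grey cartridge bay, open-topped box 150 (x) x 130 (y) x 94 mm high. Origin: centre of its underside; +x roughly away from the robot, z up. Top opening 116 (x) x 104 mm (y), narrowed to 92 mm in y by two ledges with tops 86 mm up; chamber below 132 x 104 mm, floor 6 mm up. Front (-x) and rear (+x) edges of the opening are 3 mm lips, 91 to 94 mm up, over the cover's tooth and lugs
- bay_rear_lip (a point): pivot line of the cover: middle of the inner edge of the bay's rear lip, 58 mm from the bay's origin along its +x, 90 mm up. With the tab in, raise the cover's front (-x) edge about this line by 0.25 rad or more, then draw the cover 12 mm or more along its own -x to free the lugs, and lift it away; it cannot be lifted straight up
- cover: white snap-in cover of the bay, loose, 0.1 to 0.15 kg, plate 110 (x) x 99 (y) x 8 mm. Origin: centre of its flat underside; axes as the bay's when fitted (then 86 mm above the bay's underside, top flush with the rim). Two lugs reach 9.5 mm from its rear (+x) edge under the bay's rear lip. Near the front, on top, stand the orange tab and behind it a fixed white rib
- cover_mid (a point): centre of the cover's plate, 4 mm above its underside
- cover_rear (a point): middle of the cover's rear edge, 58 mm from its origin along +x, 4 mm above its underside; at the rear lip when fitted
- cover_rib (a point): fixed grip rib: 8 mm thick (x), 36 mm wide (y), 8 to 34 mm above the cover's underside; this point is its middle, at x = -28 mm in the cover's frame, 25 mm above the underside (its back face at x = -24 mm). Pinching the tab and this rib between two fingers from above (29 mm over both, 19 mm when pressed) presses the tab in and holds the cover
- tab_pad (a point): outer (-x) face of the orange tab's upright paddle, 25 mm above the cover's underside, at x = -53 mm in the cover's frame when not pressed. The paddle is 6 mm thick, 34 mm wide, its top 34 mm above the cover's underside (26 mm above the bay's rim)
- tab (a joint): travel of the orange release tab, m: 0 = out (its tooth reaches 5 mm under the bay's front lip and locks the cover), moves toward the rib along the cover's +x, 0.010 = fully in (stop); the tooth is clear from about 0.006. Spring: 2 N at 0, 4.5 N fully in; it springs back when let go
- case: fixed grey slide-top case 122 (its x) x 244 mm (its y). Origin: centre of its underside; +x roughly away from the robot, z up. Inside 110 x 232 mm, floor 4 mm up; front wall 90 mm high, rear wall 83 mm, side walls with the cover's rails 95 mm; the rails reach 3 mm in over the inside
- case_in (a point): centre of the case's inner floor, with the case's axes
- slide_cover (a joint): travel of the case's blue sliding cover, m: 0 = shut against the front wall, slides along the case's +x (away from the robot) to 0.130 = fully open; it overhangs the rear then, and the interior is free from above. Stays where it is left, about 1.5 N of friction
- slide_grip (a point): middle of the black grip bar on the sliding cover (moves with it): bar 10 mm thick (case x), 70 mm long (case y), from 90 to 106 mm above the case's underside; this point is 98 mm up and, with the cover shut, 43 mm in front (-x) of the case's origin. The cover plate's top is 91 mm up
- mat: the flat blue square mat fixed on the desk, 160 by 160 mm, 3 mm thick; origin at the centre of its underside
- bay_cartridge: a used test cartridge: blue upright block, grips well across its two long faces. Origin at the centre of its underside, z up along its height. Footprint about 32 mm along its x (the grip direction) by 44 mm along its y, 71 mm high, 50 g, rather slippery plastic (friction about 0.35). This one always stands on the floor of the bay, under the cover
- cartridge_a: a used test cartridge: blue upright block, grips well across its two long faces. Origin at the centre of its underside, z up along its height. Footprint about 32 mm along its x (the grip direction) by 44 mm along its y, 71 mm high, 50 g, rather slippery plastic (friction about 0.35). Stands on the desk; may be absent
- cartridge_b: a used test cartridge: blue upright block, grips well across its two long faces. Origin at the centre of its underside, z up along its height. Footprint about 32 mm along its x (the grip direction) by 44 mm along its y, 71 mm high, 50 g, rather slippery plastic (friction about 0.35). Stands on the desk; may be absent
- cartridge_c: a used test cartridge: blue upright block, grips well across its two long faces. Origin at the centre of its underside, z up along its height. Footprint about 32 mm along its x (the grip direction) by 44 mm along its y, 71 mm high, 50 g, rather slippery plastic (friction about 0.35). Stands on the desk; may be absent
- cup: bystander: specimen cup with orange lid, 61 mm across, 62 mm high; origin at the centre of its underside
- bottle: bystander: small white reagent bottle with red cap, 33 mm across, 65 mm high; origin at the centre of its underside

How it is judged:
On the way, in this order (a step that is already met when the one before it is completed fails the run):
1. with the tab pressed in, the bay's cover is pivoted up about its rear edge, the rear edge still at the rear lip (value of joint tab above 0.004 m and angle between the z axis of cover and the z axis of bay, either way round above 0.12 rad and distance between cover_rear and bay_rear_lip below 0.022 m), for 0.05 s.
2. all cartridges are in the open case (x of bay_cartridge in the frame of case_in between -0.06 and 0.06 m and y of bay_cartridge in the frame of case_in between -0.12 and 0.12 m and z of bay_cartridge in the frame of case_in between -0.01 and 0.055 m and x of cartridge_a in the frame of case_in between -0.06 and 0.06 m and y of cartridge_a in the frame of case_in between -0.12 and 0.12 m and z of cartridge_a in the frame of case_in between -0.01 and 0.055 m and x of cartridge_b in the frame of case_in between -0.06 and 0.06 m and y of cartridge_b in the frame of case_in between -0.12 and 0.12 m and z of cartridge_b in the frame of case_in between -0.01 and 0.055 m and x of cartridge_c in the frame of case_in between -0.06 and 0.06 m and y of cartridge_c in the frame of case_in between -0.12 and 0.12 m and z of cartridge_c in the frame of case_in between -0.01 and 0.055 m and value of joint slide_cover above 0.05 m), for 0.2 s.
3. the sliding cover is shut over them (value of joint slide_cover below 0.005 m), for 0.2 s.
At the end, for the whole second after the job is handed in: Every cartridge present lies or stands at rest inside the case, the sliding cover is shut to within 5 mm, and the bay's cover lies at rest flat (within 0.1 rad), grip side up, on the mat, its centre within 50 mm of the mat's centre (x of bay_cartridge in the frame of case_in between -0.06 and 0.06 m and y of bay_cartridge in the frame of case_in between -0.12 and 0.12 m and z of bay_cartridge in the frame of case_in between -0.01 and 0.055 m and x of cartridge_a in the frame of case_in between -0.06 and 0.06 m and y of cartridge_a in the frame of case_in between -0.12 and 0.12 m and z of cartridge_a in the frame of case_in between -0.01 and 0.055 m and x of cartridge_b in the frame of case_in between -0.06 and 0.06 m and y of cartridge_b in the frame of case_in between -0.12 and 0.12 m and z of cartridge_b in the frame of case_in between -0.01 and 0.055 m and x of cartridge_c in the frame of case_in between -0.06 and 0.06 m and y of cartridge_c in the frame of case_in between -0.12 and 0.12 m and z of cartridge_c in the frame of case_in between -0.01 and 0.055 m and horizontal distance between cover_mid and mat below 0.05 m and height (world z) of cover_mid below 0.016 m and angle between cover's own z axis and vertical below 0.1 rad and value of joint slide_cover below 0.005 m and linear speed of each of cover, bay_cartridge, cartridge_a, cartridge_b, cartridge_c below 0.02 m/s); the robot touches nothing.
It fails at once if the specimen cup is moved more than 25 mm or tipped (distance of cup from where it was at the start of the episode above 0.025 m or angle between cup's own z axis and vertical above 0.5 rad).
It fails at once if the small bottle is moved more than 25 mm or tipped (distance of bottle from where it was at the start of the episode above 0.025 m or angle between bottle's own z axis and vertical above 0.5 rad).
Of cartridge_a, cartridge_b, cartridge_c only 2 to 3 are there at a start; the rules pass over those that are not, and their reading is None.
At some moment in a run one of cartridge_a, cartridge_b may be knocked a few centimetres aside while the robot is not near it.
It also fails if it takes over 208 s, if anything falls off the work surface, if the arm or the gripper's body presses on something with over 40 N, if the wrist force passes 120 N, or if a joint passes its speed limit or range.

## Working session

There is one attempt and no reset: what is moved stays moved. The work goes in short steps, Python scripts to look and compute and a tool call to move; the robot and the scene stay as the last step left them, time stands still between calls to the robot, and variables do not carry over. Pictures are saved under pics/ and viewed, and the job is handed in when it is done.

Besides the shell and the picture viewer there is one more tool, called after "Call:" as name(argument=value, ...) on one line, values as JSON. send_rows: Moves the arm, as the interface text tells. Its arguments: {"type":"object","properties":{"series":{"type":"array"},"squeeze":{"type":"number"}},"required":["series"]}

```bash
ls; mkdir -p pics; cat > h.py <<'E'
import numpy as np,cv2
from station import ctrl
from scipy.spatial.transform import Rotation as Rn
def snap(n,f):
    ci=ctrl.camera_info(n); im=np.array(ctrl.get_image(n)); cv2.imwrite('pics/'+f,im[:,:,::-1]); return im,ci
def ray(ci,u,v,fish=False):
    M=np.array(ci['mtx']);R=np.array(ci['R']);t=np.array(ci['t'])
    x=(u-M[0,2])/M[0,0];y=(v-M[1,2])/M[1,1]
    if fish:
        th=np.hypot(x,y); s=np.sin(th)/th if th>1e-9 else 1; d=np.array([x*s,y*s,np.cos(th)])
    else: d=np.array([x,y,1.])
    return -R.T@t, R.T@d
def hit(ci,u,v,z,fish=False):
    o,d=ray(ci,u,v,fish); return o+d*(z-o[2])/d[2]
def proj(ci,X,fish=False):
    M=np.array(ci['mtx']);c=np.array(ci['R'])@np.array(X)+np.array(ci['t'])
    if fish:
        r=np.hypot(c[0],c[1]);th=np.arctan2(r,c[2]);k=th/r if r>0 else 0
        return M[0,0]*c[0]*k+M[0,2],M[1,1]*c[1]*k+M[1,2]
    p=M@c; return p[0]/p[2],p[1]/p[2]
E
python3 - <<'E'
from h import *
print(ctrl.get_obs())
for n in ['scene','top','wrist']:
    im,ci=snap(n,n+'0.png'); print(n,ci)
E
```

```text
pics
{'t': 0.0, 'q': array([ 1.12700871e+00,  5.33886198e-02,  1.61429946e+00,  2.08068752e-06,
        1.47599213e+00, -1.19005079e-01]), 'dq': array([-1.42587668e-03, -9.09039366e-05,  1.49243131e-04, -1.53053010e-03,
        2.15508532e-04, -1.61858875e-03]), 'effort': array([-1.40383530e-03, -3.93688309e+01, -3.70173776e+01, -2.45503761e-04,
        7.10455875e-03, -5.10372288e-06]), 'tool_pos': array([0.19918156, 0.5917781 , 0.24104004]), 'tool_rot': array([-0.50783392, -3.0996846 ,  0.00314866]), 'contact_force': array([-0.30498891, -0.58963606,  0.58746554]), 'wrist_torque': array([-0.00699426,  0.00251123, -0.04126823]), 'opening': 0.08548433355539689}
scene {'mtx': array([[411.23647592,   0.        , 277.55794827],
       [  0.        , 411.23647592, 209.64178584],
       [  0.        ,   0.        ,   1.        ]]), 'R': array([[ 0.42433923, -0.9054827 ,  0.00610731],
       [-0.71973867, -0.34137078, -0.60451819],
       [ 0.54946562,  0.25212511, -0.79656793]]), 't': array([-0.18818203,  0.47950874,  1.0215083 ])}
top {'mtx': array([[531.36424653,   0.        , 288.46134537],
       [  0.        , 531.36424653, 198.55863654],
       [  0.        ,   0.        ,   1.        ]]), 'R': array([[-0.00149642, -0.99984052,  0.01779609],
       [-0.98797599, -0.00127309, -0.15460216],
       [ 0.15460016, -0.01781346, -0.98781652]]), 't': array([0.02705689, 0.60142026, 1.68301998])}
wrist {'mtx': array([[325.1922621 ,   0.        , 283.28869422],
       [  0.        , 325.1922621 , 209.02608147],
       [  0.        ,   0.        ,   1.        ]]), 'R': array([[ 0.32018101,  0.94735132, -0.00309807],
       [ 0.91091426, -0.3069646 ,  0.27569539],
       [ 0.26022939, -0.0910945 , -0.96124006]]), 't': array([-0.62347954, -0.03584739,  0.37907364])}
```

View pics/scene0.png

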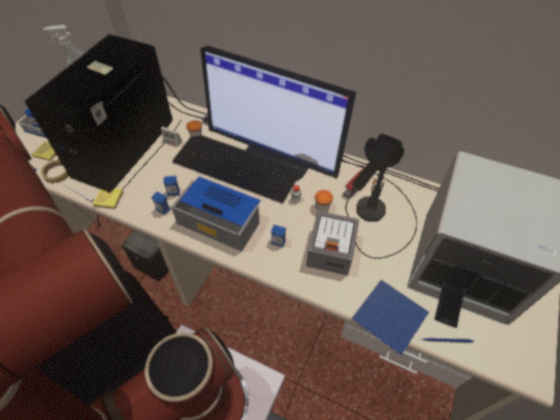

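View pics/top0.png

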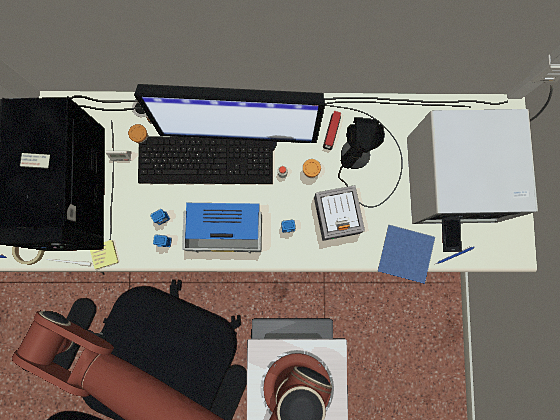

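View pics/wrist0.png

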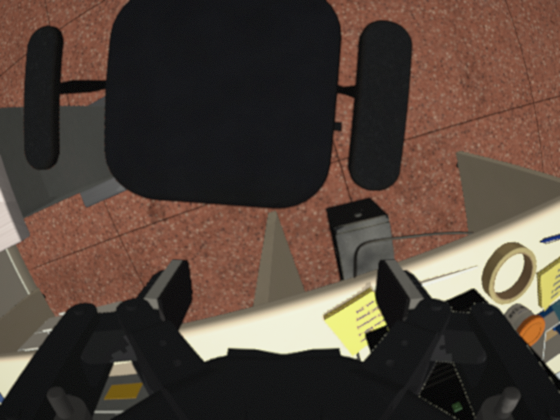

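The top view shows three desk cartridges at about (160,216), (162,240) and (288,226). The case is at (222,230), the bay at (342,214), and the mat at (406,254). I'll zoom in.

```bash
python3 - <<'E'
from h import *
im=cv2.imread('pics/top0.png')
cv2.imwrite('pics/topz.png',cv2.resize(im[145:295,140:440],(800,400),interpolation=cv2.INTER_CUBIC))
im=cv2.imread('pics/scene0.png')
cv2.imwrite('pics/scz.png',cv2.resize(im[160:360,130:430],(800,533),interpolation=cv2.INTER_CUBIC))
ci=ctrl.camera_info('top')
im=cv2.imread('pics/top0.png')
hsv=cv2.cvtColor(im,cv2.COLOR_BGR2HSV)
m=cv2.inRange(hsv,(100,100,50),(125,255,255))
n,l,s,c=cv2.connectedComponentsWithStats(m)
for i in range(1,n):
    if s[i,4]>30:
        cn=cv2.findContours((l==i).astype(np.uint8),0,2)[0][0]
        print(s[i],c[i],cv2.minAreaRect(cn))
E
```

```text
[142  97  15   5  46] [148.30434783  99.5       ] ((148.94061279296875, 99.59406280517578), (14.328536033630371, 3.781141519546509), 5.710593223571777)
[160  98  53   7 186] [185.46236559 101.27419355] ((185.98880004882812, 101.22444152832031), (52.23474884033203, 4.144822120666504), 2.8624050617218018)
[217 101  24   5  91] [227.83516484 103.25274725] ((228.5, 103.0), (4.0, 23.0), 90.0)
[245 103  24   5  91] [256.51648352 104.7032967 ] ((256.5, 105.0), (4.0, 23.0), 90.0)
[273 104  25   5  93] [284.53763441 106.03225806] ((285.0, 106.0), (4.0, 24.0), 90.0)
[299 105  19   5  69] [308.97101449 107.27536232] ((308.0, 107.0), (4.0, 18.0), 90.0)
[164 133 107   6 126] [217.05555556 135.46825397] ((217.00082397460938, 135.4823760986328), (106.11786651611328, 1.3631973266601562), 2.694284439086914)
[ 185  203   74   37 2363] [221.35590351 220.54845535] ((221.53433227539062, 220.56385803222656), (72.73926544189453, 35.89784622192383), 0.8069294691085815)
[151 209  19  14 163] [159.3190184  215.86503067] ((159.7000274658203, 216.40003967285156), (12.969193458557129, 15.20526123046875), 63.43495178222656)
[281 220  14  13 146] [287.88356164 225.67808219] ((287.830810546875, 225.64617919921875), (11.411195755004883, 13.147682189941406), 82.87498474121094)
[ 378  225   57   59 2266] [406.09752868 253.98720212] ((406.3529357910156, 254.0882568359375), (48.749656677246094, 48.02205276489258), 14.03624439239502)
[153 235  18  12 176] [161.52840909 240.69318182] ((161.5, 240.5), (11.0, 17.0), 90.0)
[438 247  36  16  79] [455.67088608 254.46835443] ((455.5000305175781, 254.50001525878906), (2.100902557373047, 38.0788688659668), 66.80140686035156)
```

View pics/topz.png

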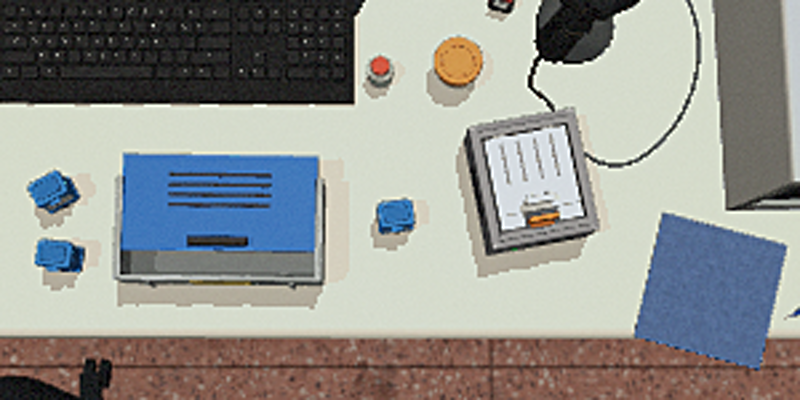

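View pics/scz.png

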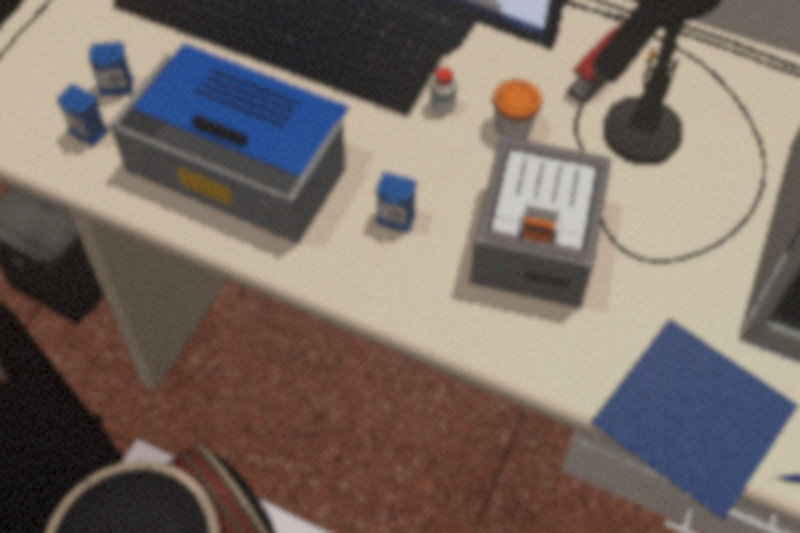

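The case's cover is partly open, and all the objects are visible. Next I'll turn the pixels into coordinates.

```bash
python3 - <<'E'
from h import *
ci=ctrl.camera_info('top')
f=lambda u,v,z:np.round(hit(ci,u,v,z),3)[:2]
s=0.375
zz=lambda x,y,z:f(140+(x+.5)*s-.5,145+(y+.5)*s-.5,z)
print('mat',f(406.35,254.1,.003))
for p in [(662,213),(787,244),(760,370),(634,338)]: print('matc',zz(*p,.003))
print('a..',f(159.3,215.9,.06),f(161.5,240.7,.06),f(287.9,225.7,.06))
# per cart top face
for p in [(123,153),(319,156),(318,250),(121,247)]: print('slide plate',zz(*p,.091))
for p in [(188,241),(247,241)]: print('grip', zz(*p,.106))
for p in [(115,280),(323,284),(116,178),(325,180)]: print('case top', zz(*p,.093))
for p in [(467,127),(577,107),(599,233),(489,253)]: print('bay top', zz(*p,.094))
for p in [(483,139),(561,121),(584,225),(500,240)]: print('cover', zz(*p,.094))
for p in [(525,214),(559,208)]: print('tabtop', zz(*p,.12))
print('cup',f(312,168,.062),'bottle',f(282.5,170.5,.065))
E
```

```text
mat [ 0.423 -0.362]
matc [ 0.521 -0.304]
matc [ 0.483 -0.459]
matc [ 0.328 -0.419]
matc [ 0.367 -0.265]
a.. [0.543 0.441] [0.463 0.431] [0.511 0.029]
slide plate [0.583 0.352]
slide plate [0.58 0.12]
slide plate [0.468 0.12 ]
slide plate [0.472 0.351]
grip [0.477 0.271]
grip [0.477 0.202]
case top [0.433 0.357]
case top [0.428 0.114]
case top [0.553 0.359]
case top [0.551 0.113]
bay top [ 0.614 -0.056]
bay top [ 0.639 -0.188]
bay top [ 0.488 -0.21 ]
bay top [ 0.464 -0.08 ]
cover [ 0.6   -0.075]
cover [ 0.622 -0.168]
cover [ 0.497 -0.193]
cover [ 0.479 -0.093]
tabtop [ 0.507 -0.121]
tabtop [ 0.514 -0.16 ]
cup [ 0.7  -0.05] bottle [0.691 0.047]
```

```bash
cat >> h.py <<'E'
def Rdown(psi,tilt_axis=None,tilt=0):
    y=np.array([np.cos(psi),np.sin(psi),0]);z=np.array([0,0,-1.]);x=np.cross(y,z)
    R=np.stack([x,y,z],1)
    if tilt: R=Rn.from_rotvec(np.array(tilt_axis)*tilt).as_matrix()@R
    return R
def plan(p,R,step=5.0,ang=.18,n=None,start=None):
    o=ctrl.get_obs() if start is None else start
    p0=np.array(o['tool_pos']);R0=Rn.from_rotvec(o['tool_rot']);p=np.array(p)
    rv=(R0.inv()*Rn.from_matrix(R)).as_rotvec()
    if n is None: n=int(max(1,np.ceil(np.linalg.norm(p-p0)*100/step),np.ceil(np.linalg.norm(rv)/ang)))
    for i in range(n):
        Ri=R0*Rn.from_rotvec(rv*i/n)
        d=Ri.inv().apply((p-p0)/n)*100
        w=rv/n
        print(i+1,'t',*np.round(d,2),'w',*np.round(w,3))
def st():
    o=ctrl.get_obs();R=Rn.from_rotvec(o['tool_rot']).as_matrix()
    print('t',round(o['t'],2),'p',np.round(o['tool_pos'],4),'psi',round(np.arctan2(R[1,1],R[0,1]),3),'z',np.round(R[:,2],3),'F',np.round(o['contact_force'],1),'op',round(o['opening'],4),'q6',round(o['q'][5],2))
E
python3 - <<'E'
from h import *
st(); plan([.47,.236,.22],Rdown(0))
ci=ctrl.camera_info('wrist'); R=np.array(ci['R']); c=-R.T@np.array(ci['t']); o=ctrl.get_obs(); Rt=Rn.from_rotvec(o['tool_rot']).as_matrix()
print('cam in tool',Rt.T@(c-o['tool_pos']),Rt.T@R[2])
E
```

```text
t 0.15 p [0.1992 0.5919 0.2413] psi 1.246 z [-0.001 -0.001 -1.   ] F [-0.3 -0.5 -0.3] op 0.0854 q6 -0.12
1 t -4.11 -2.79 0.24 w -0.0 0.0 0.138
2 t -4.46 -2.19 0.24 w -0.0 0.0 0.138
3 t -4.72 -1.56 0.24 w -0.0 0.0 0.138
4 t -4.89 -0.89 0.24 w -0.0 0.0 0.138
5 t -4.96 -0.21 0.24 w -0.0 0.0 0.138
6 t -4.95 0.48 0.24 w -0.0 0.0 0.138
7 t -4.83 1.16 0.24 w -0.0 0.0 0.138
8 t -4.63 1.81 0.24 w -0.0 0.0 0.138
9 t -4.33 2.43 0.24 w -0.0 0.0 0.138
cam in tool [ 6.93075210e-02  1.08954796e-05 -1.31135438e-01] [-0.27589135 -0.0015031   0.96118765]
```

Call:
send_rows(series=[{"tx": -4.1, "ty": -2.8, "tz": 0.2, "wz": 0.138, "jaw": 0}, {"tx": -4.5, "ty": -2.2, "tz": 0.2, "wz": 0.138, "jaw": 0}, {"tx": -4.7, "ty": -1.6, "tz": 0.2, "wz": 0.138, "jaw": 0}, {"tx": -4.9, "ty": -0.9, "tz": 0.2, "wz": 0.138, "jaw": 0}, {"tx": -5.0, "ty": -0.2, "tz": 0.2, "wz": 0.138, "jaw": 0}])

```text
invalid input at $.series[0]: expected keys tx, ty, tz, wx, wy, wz, jaw
```

Call:
send_rows(series=[{"tx": -4.9, "ty": 0.5, "tz": 0.2, "wz": 0.138, "jaw": 0}, {"tx": -4.8, "ty": 1.2, "tz": 0.2, "wz": 0.138, "jaw": 0}, {"tx": -4.6, "ty": 1.8, "tz": 0.2, "wz": 0.138, "jaw": 0}, {"tx": -4.3, "ty": 2.4, "tz": 0.2, "wz": 0.138, "jaw": 0}, {"jaw": 0}])

```text
invalid input at $.series[0]: expected keys tx, ty, tz, wx, wy, wz, jaw
```

```bash
python3 - <<'E'
from h import *
st(); snap('wrist','w1.png'); plan([.477,.236,.22],Rdown(0))
E
```

```text
t 0.15 p [0.1992 0.5919 0.2413] psi 1.246 z [-0.001 -0.001 -1.   ] F [-0.3 -0.5 -0.3] op 0.0854 q6 -0.12
1 t -3.77 -2.49 0.22 w -0.0 0.0 0.125
2 t -4.05 -2.0 0.22 w -0.0 0.0 0.125
3 t -4.27 -1.48 0.22 w -0.0 0.0 0.125
4 t -4.42 -0.94 0.22 w -0.0 0.0 0.125
5 t -4.5 -0.38 0.22 w -0.0 0.0 0.125
6 t -4.51 0.18 0.22 w -0.0 0.0 0.125
7 t -4.45 0.74 0.22 w -0.0 0.0 0.125
8 t -4.33 1.29 0.22 w -0.0 0.0 0.125
9 t -4.13 1.81 0.22 w -0.0 0.0 0.125
10 t -3.88 2.31 0.22 w -0.0 0.0 0.125
```

View pics/w1.png

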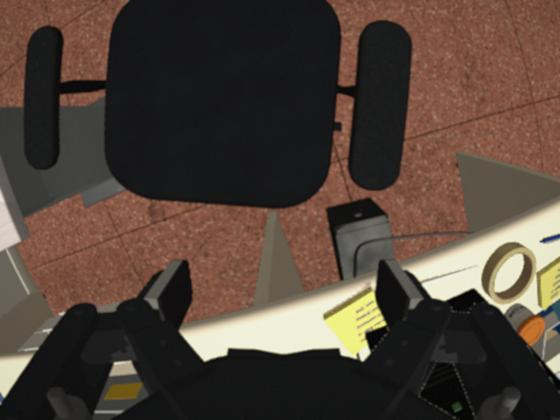

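All seven keys are required in every row.

Call:
send_rows(series=[{"tx": -3.8, "ty": -2.5, "tz": 0.2, "wx": 0, "wy": 0, "wz": 0.125, "jaw": 0}, {"tx": -4.1, "ty": -2.0, "tz": 0.2, "wx": 0, "wy": 0, "wz": 0.125, "jaw": 0}, {"tx": -4.3, "ty": -1.5, "tz": 0.2, "wx": 0, "wy": 0, "wz": 0.125, "jaw": 0}, {"tx": -4.4, "ty": -0.9, "tz": 0.2, "wx": 0, "wy": 0, "wz": 0.125, "jaw": 0}, {"tx": -4.5, "ty": -0.4, "tz": 0.2, "wx": 0, "wy": 0, "wz": 0.125, "jaw": 0}])

```text
t: 0.82
tool_pos: [0.3394, 0.409, 0.2302]
tool_rot: [1.456, 2.784, -0.003]
contact_force: [0.3, 0.3, 0.5]
opening: 0.0857
```

Call:
send_rows(series=[{"tx": -4.5, "ty": 0.2, "tz": 0.2, "wx": 0, "wy": 0, "wz": 0.125, "jaw": 0}, {"tx": -4.5, "ty": 0.7, "tz": 0.2, "wx": 0, "wy": 0, "wz": 0.125, "jaw": 0}, {"tx": -4.3, "ty": 1.3, "tz": 0.2, "wx": 0, "wy": 0, "wz": 0.125, "jaw": 0}, {"tx": -4.1, "ty": 1.8, "tz": 0.2, "wx": 0, "wy": 0, "wz": 0.125, "jaw": 0}, {"tx": -3.9, "ty": 2.3, "tz": 0.2, "wx": 0, "wy": 0, "wz": 0.125, "jaw": 0}])

```text
t: 1.45
tool_pos: [0.4765, 0.2208, 0.2195]
tool_rot: [2.264, 2.177, -0.002]
contact_force: [1.0, 0.6, -0.7]
opening: 0.0857
```

```bash
python3 - <<'E'
from h import *
st(); snap('wrist','w1.png'); plan([.477,.236,.22],Rdown(0))
E
```

```text
t 1.45 p [0.4765 0.2208 0.2195] psi -0.039 z [-0.001 -0.002 -1.   ] F [ 1.   0.6 -0.7] op 0.0857 q6 0.33
1 t 1.89 -0.28 -0.09 w 0.001 0.005 -0.046
```

View pics/w1.png

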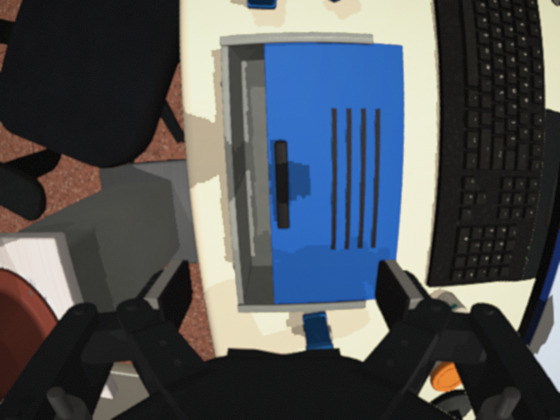

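The wrist view shows the black bar from (281,141) to (284,228). The case's front edge runs from (221,40) to (241,305).

```bash
python3 - <<'E'
from h import *
ci=ctrl.camera_info('wrist')
for p,z in [((277,141),.106),((286,141),.106),((279.5,228),.106),((289,228),.106),((265,44),.091),((273,303),.091),((403,45),.091),((396,300),.091),((221,38),.093),((241,308),.093)]:
    print(p,np.round(hit(ci,*p,z,True),4))
plan([.477,.236,.12],Rdown(0))
E
```

```text
(277, 141) [0.4774 0.2688 0.106 ]
(286, 141) [0.4841 0.2685 0.106 ]
(279.5, 228) [0.4758 0.2001 0.106 ]
(289, 228) [0.4834 0.1997 0.106 ]
(265, 44) [0.4714 0.3464 0.091 ]
(273, 303) [0.4654 0.1201 0.091 ]
(403, 45) [0.5838 0.3464 0.091 ]
(396, 300) [0.5849 0.1136 0.091 ]
(221, 38) [0.4371 0.3541 0.093 ]
(241, 308) [0.435  0.1166 0.093 ]
1 t 0.65 -0.1 3.3 w 0.0 0.002 -0.015
2 t 0.64 -0.09 3.3 w 0.0 0.002 -0.015
3 t 0.64 -0.08 3.31 w 0.0 0.002 -0.015
```

Call:
send_rows(series=[{"tx": 0.4, "ty": 0.1, "tz": 4.0, "wx": 0, "wy": 0, "wz": -0.02, "jaw": 0.3}, {"tx": 0.5, "ty": 0.1, "tz": 4.0, "wx": 0, "wy": 0, "wz": 0, "jaw": 0.5}, {"tx": 0.4, "ty": 0.1, "tz": 2.5, "wx": 0, "wy": 0, "wz": 0, "jaw": 0.5}])

```text
t: 1.88
tool_pos: [0.4859, 0.2282, 0.1146]
tool_rot: [2.248, 2.183, 0.005]
contact_force: [-0.2, -0.5, 0.9]
opening: 0.0432
```

```bash
python3 - <<'E'
from h import *
st(); snap('wrist','w2.png'); plan([.480,.234,.106],Rdown(-.02))
E
```

```text
t 1.88 p [0.4859 0.2282 0.1146] psi -0.029 z [ 0.008 -0.003 -1.   ] F [-0.2 -0.5  0.9] op 0.0432 q6 0.33
1 t 0.61 -0.41 0.51 w 0.003 0.005 -0.009
```

View pics/w2.png

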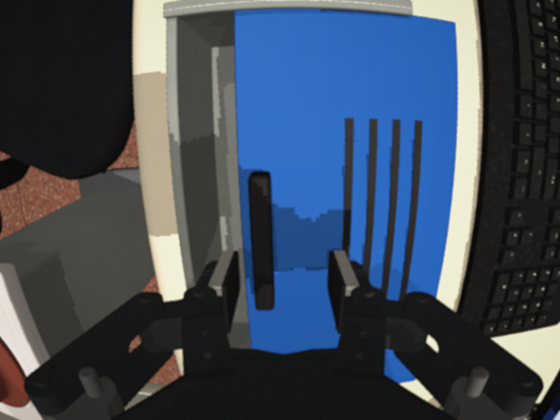

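```bash
python3 - <<'E'
from h import *
ci=ctrl.camera_info('wrist')
for p in [(249,172),(270,172),(255,308),(273,308)]: print(hit(ci,*p,.106,True))
plan([.480,.234,.107],Rdown(-.02))
E
```

```text
[0.47125643 0.27518776 0.106     ]
[0.48018663 0.27486248 0.106     ]
[0.4697219  0.20759713 0.106     ]
[0.47867119 0.20743976 0.106     ]
1 t 0.61 -0.41 0.41 w 0.003 0.005 -0.009
```

Call:
send_rows(series=[{"tx": 0.6, "ty": -0.9, "tz": 0.7, "wx": 0, "wy": 0.005, "wz": 0, "jaw": 0.5}, {"tx": 0, "ty": 0, "tz": 0.1, "wx": 0, "wy": 0, "wz": 0, "jaw": 1}, {"tx": 0, "ty": 0, "tz": 0, "wx": 0, "wy": 0, "wz": 0, "jaw": 1}, {"tx": 0, "ty": 0, "tz": 0, "wx": 0, "wy": 0, "wz": 0, "jaw": 1}, {"tx": 0, "ty": 0, "tz": 0, "wx": 0, "wy": 0, "wz": 0, "jaw": 1}], squeeze=20)

```text
t: 2.55
tool_pos: [0.4747, 0.235, 0.1041]
tool_rot: [2.249, 2.19, 0.006]
contact_force: [0.7, -0.2, -4.9]
opening: 0.0092
```

```bash
python3 - <<'E'
from h import *
st(); snap('wrist','w3.png')
E
```

```text
t 2.55 p [0.4747 0.235  0.1041] psi -0.027 z [ 0.005  0.001 -1.   ] F [ 0.7 -0.2 -4.9] op 0.0092 q6 0.35
```

View pics/w3.png

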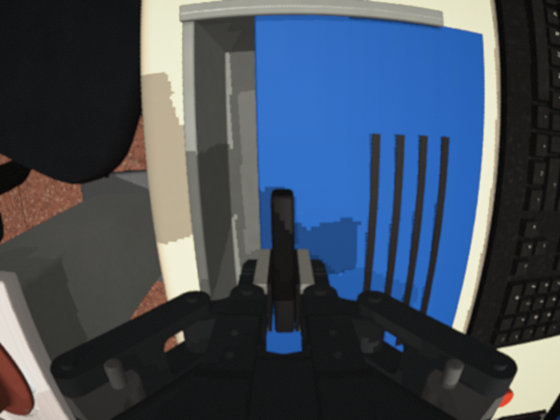

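The jaws hold the bar (opening 9 mm). Now I'll drag the cover open along +x.

Call:
send_rows(series=[{"tx": 0, "ty": 2.0, "tz": 0, "wx": 0, "wy": 0, "wz": 0, "jaw": 1}, {"tx": 0, "ty": 2.5, "tz": 0, "wx": 0, "wy": 0, "wz": 0, "jaw": 1}, {"tx": 0, "ty": 2.5, "tz": -0.1, "wx": 0, "wy": 0, "wz": 0, "jaw": 1}, {"tx": 0, "ty": 2.0, "tz": 0, "wx": 0, "wy": 0, "wz": 0, "jaw": 1}, {"tx": 0, "ty": 0.5, "tz": 0, "wx": 0, "wy": 0, "wz": 0, "jaw": 1}])

```text
t: 3.22
tool_pos: [0.5679, 0.234, 0.1042]
tool_rot: [-2.245, -2.188, 0.004]
contact_force: [-2.0, -0.1, -1.2]
opening: 0.0093
```

Call:
send_rows(series=[{"tx": 0, "ty": 0.5, "tz": 0, "wx": 0, "wy": 0, "wz": 0, "jaw": 1}, {"tx": 0, "ty": 0.4, "tz": 0, "wx": 0, "wy": 0, "wz": 0, "jaw": 1}])

```text
t: 3.48
tool_pos: [0.5763, 0.2339, 0.1041]
tool_rot: [-2.244, -2.188, 0.005]
contact_force: [-1.5, 1.1, -1.6]
opening: 0.0097
```

```bash
python3 - <<'E'
from h import *
st(); snap('wrist','w4.png')
E
```

```text
t 3.48 p [0.5763 0.2339 0.1041] psi -0.025 z [-0.008  0.003 -1.   ] F [-1.5  1.1 -1.6] op 0.0097 q6 0.29
```

View pics/w4.png

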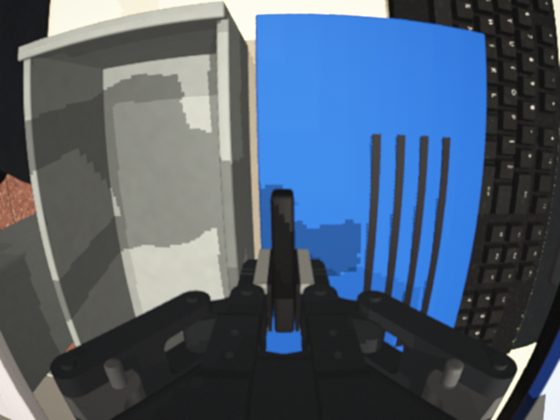

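The case is fully open, with the whole interior clear. Next I'll release the bar, lift, and go over the bay.

Call:
send_rows(series=[{"tx": 0, "ty": 0, "tz": 0, "wx": 0, "wy": 0, "wz": 0, "jaw": 0}, {"tx": 0, "ty": 0, "tz": 0, "wx": 0, "wy": 0, "wz": 0, "jaw": 0}, {"tx": 0, "ty": 0, "tz": -3, "wx": 0, "wy": 0, "wz": 0, "jaw": 0}, {"tx": 0, "ty": 0, "tz": -5, "wx": 0, "wy": 0, "wz": 0, "jaw": 0}, {"tx": 0, "ty": 0, "tz": -5, "wx": 0, "wy": 0, "wz": 0, "jaw": 0}])

```text
t: 4.15
tool_pos: [0.5755, 0.2322, 0.2337]
tool_rot: [-2.245, -2.184, 0.014]
contact_force: [0.8, -0.1, 0.4]
opening: 0.0853
```

```bash
python3 - <<'E'
from h import *
st(); plan([.52,-.14,.25],Rdown(.15))
E
```

```text
t 4.15 p [0.5755 0.2322 0.2337] psi -0.027 z [-0.013  0.001 -1.   ] F [ 0.8 -0.1  0.4] op 0.0853 q6 0.29
1 t -4.67 -0.57 -0.2 w -0.002 -0.0 -0.022
2 t -4.66 -0.67 -0.2 w -0.002 -0.0 -0.022
3 t -4.64 -0.78 -0.2 w -0.002 -0.0 -0.022
4 t -4.62 -0.88 -0.2 w -0.002 -0.0 -0.022
5 t -4.6 -0.98 -0.2 w -0.002 -0.0 -0.022
6 t -4.58 -1.08 -0.2 w -0.002 -0.0 -0.022
7 t -4.55 -1.18 -0.2 w -0.002 -0.0 -0.022
8 t -4.53 -1.28 -0.2 w -0.002 -0.0 -0.022
```

Call:
send_rows(series=[{"tx": -4.7, "ty": -0.6, "tz": -0.2, "wx": 0, "wy": 0, "wz": -0.022, "jaw": 0}, {"tx": -4.7, "ty": -0.7, "tz": -0.2, "wx": 0, "wy": 0, "wz": -0.022, "jaw": 0}, {"tx": -4.7, "ty": -0.8, "tz": -0.2, "wx": 0, "wy": 0, "wz": -0.022, "jaw": 0}, {"tx": -4.7, "ty": -0.9, "tz": -0.2, "wx": 0, "wy": 0, "wz": -0.022, "jaw": 0}, {"tx": -4.6, "ty": -1.0, "tz": -0.2, "wx": 0, "wy": 0, "wz": -0.022, "jaw": 0}])

```text
t: 4.78
tool_pos: [0.5432, -0.0062, 0.255]
tool_rot: [2.115, 2.317, 0.01]
contact_force: [0.4, -1.3, 0.4]
opening: 0.0855
```

Call:
send_rows(series=[{"tx": -4.6, "ty": -1.1, "tz": -0.2, "wx": 0, "wy": 0, "wz": -0.022, "jaw": 0}, {"tx": -4.6, "ty": -1.2, "tz": -0.2, "wx": 0, "wy": 0, "wz": -0.022, "jaw": 0}, {"tx": -4.5, "ty": -1.3, "tz": -0.2, "wx": -0.015, "wy": 0, "wz": -0.022, "jaw": 0}, {"tx": 0, "ty": 0, "tz": 0, "wx": 0, "wy": 0, "wz": 0, "jaw": 0}, {"tx": 0, "ty": 0, "tz": 0, "wx": 0, "wy": 0, "wz": 0, "jaw": 0}])

```text
t: 5.4
tool_pos: [0.5216, -0.1541, 0.2646]
tool_rot: [2.03, 2.367, 0.031]
contact_force: [0.3, 0.3, 0.0]
opening: 0.0852
```

```bash
python3 - <<'E'
from h import *
st(); snap('wrist','w5.png')
E
```

```text
t 5.4 p [ 0.5216 -0.1541  0.2646] psi 0.153 z [ 0.03  0.   -1.  ] F [0.3 0.3 0. ] op 0.0852 q6 -0.58
```

View pics/w5.png

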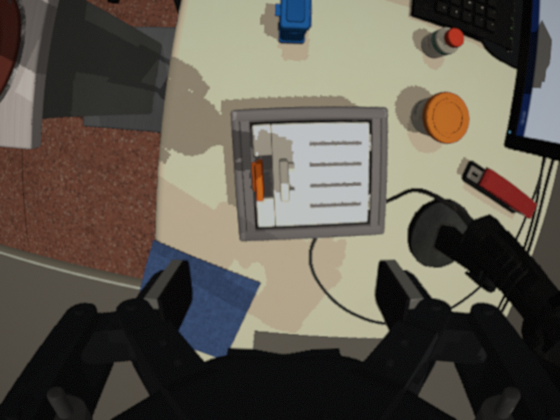

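```bash
python3 - <<'E'
from h import *
im=cv2.imread('pics/w5.png'); cv2.imwrite('pics/w5z.png',cv2.resize(im[95:255,220:400],(720,640)[:2] and (675,600),interpolation=cv2.INTER_CUBIC))
E
```

```text
(no output)
```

View pics/w5z.png

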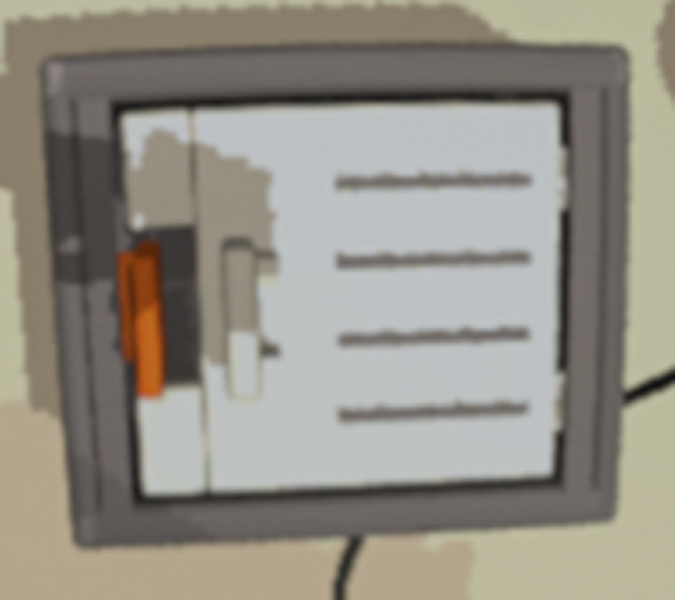

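```bash
python3 - <<'E'
from h import *
ci=ctrl.camera_info('wrist')
g=lambda x,y,z: np.round(hit(ci,220+(x+.5)/3.75-.5,95+(y+.5)/3.75-.5,z,True),4)[:2]
for n,p,z in [('ribfl',(225,240),.12),('ribrl',(254,240),.12),('ribfr',(232,399),.12),('ribrr',(262,397),.12),
 ('padfl',(136,243),.12),('padrl',(160,243),.12),('padfr',(138,396),.12),('padrr',(164,394),.12),
 ('bayfl',(44,62),.094),('bayrl',(627,48),.094),('bayrr',(614,517),.094),('bayfr',(77,545),.094),
 ('covrl',(559,103),.094),('covrr',(553,478),.094),('covfl',(120,112),.094),('covfr',(141,495),.094)]: print(n,g(*p,z))
B=np.array([g(*p,.094) for p in [(44,62),(627,48),(614,517),(77,545)]]); print(B.mean(0), (B[1]+B[2]-B[0]-B[3])/2,(B[0]+B[1]-B[2]-B[3])/2)
plan([.513,-.139,.15],Rdown(.15))
E
```

```text
ribfl [ 0.5181 -0.1199]
ribrl [ 0.5246 -0.1189]
ribfr [ 0.5253 -0.1566]
ribrr [ 0.5322 -0.1551]
padfl [ 0.4982 -0.1235]
padrl [ 0.5036 -0.1227]
padfr [ 0.5035 -0.159 ]
padrr [ 0.5094 -0.1577]
bayfl [ 0.4686 -0.0854]
bayrl [ 0.6122 -0.0572]
bayrr [ 0.636  -0.1812]
bayfr [ 0.4921 -0.209 ]
covrl [ 0.5968 -0.0749]
covrr [ 0.6157 -0.1725]
covfl [ 0.4889 -0.0953]
covfr [ 0.5073 -0.1925]
[ 0.552225 -0.1332  ] [0.14375 0.028  ] [-0.02365  0.1238 ]
1 t 0.55 -0.33 3.81 w 0.01 0.002 0.001
2 t 0.55 -0.29 3.81 w 0.01 0.002 0.001
3 t 0.54 -0.25 3.82 w 0.01 0.002 0.001
```

Call:
send_rows(series=[{"tx": 0.5, "ty": -0.3, "tz": 3.8, "wx": 0.01, "wy": 0, "wz": -0.015, "jaw": 0}, {"tx": 0.5, "ty": -0.3, "tz": 3.8, "wx": 0.01, "wy": 0, "wz": -0.01, "jaw": 0.3}, {"tx": 0.5, "ty": -0.3, "tz": 2.8, "wx": 0.01, "wy": 0, "wz": -0.01, "jaw": 0.3}, {"tx": 0, "ty": 0, "tz": 0, "wx": 0, "wy": 0, "wz": 0, "jaw": 0.3}])

```text
t: 5.95
tool_pos: [0.5143, -0.1359, 0.1593]
tool_rot: [1.989, 2.424, -0.004]
contact_force: [-0.1, 0.1, 1.0]
opening: 0.06
```

```bash
python3 - <<'E'
from h import *
st(); snap('wrist','w6.png');plan([.514,-.140,.109],Rdown(.185))
E
```

```text
t 5.95 p [ 0.5143 -0.1359  0.1593] psi 0.196 z [ 0.003 -0.006 -1.   ] F [-0.1  0.1  1. ] op 0.06 q6 -0.59
1 t -0.14 -0.12 2.61 w 0.002 0.004 0.006
2 t -0.15 -0.11 2.61 w 0.002 0.004 0.006
```

View pics/w6.png

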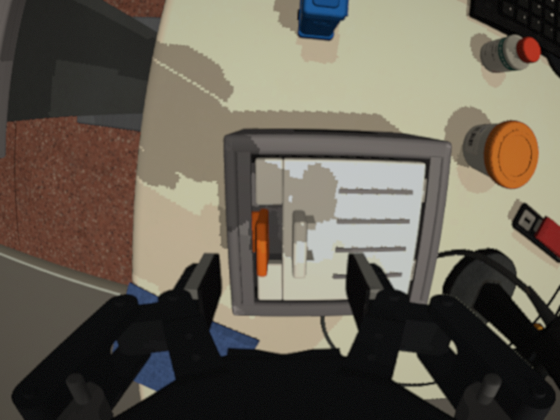

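```bash
python3 - <<'E'
from h import *
ci=ctrl.camera_info('wrist')
for p in [(292,212),(306,212),(293,277),(307,277),(256,211),(269,211),(257,277),(269,277)]: print(np.round(hit(ci,*p,.12,True),4))
E
```

```text
[ 0.5172 -0.1178  0.12  ]
[ 0.5248 -0.1164  0.12  ]
[ 0.526  -0.1575  0.12  ]
[ 0.5343 -0.156   0.12  ]
[ 0.4976 -0.1211  0.12  ]
[ 0.5046 -0.1197  0.12  ]
[ 0.5049 -0.1617  0.12  ]
[ 0.512  -0.1603  0.12  ]
```

Call:
send_rows(series=[{"tx": -0.15, "ty": 0, "tz": 2.6, "wx": 0, "wy": 0.004, "wz": 0, "jaw": 0.3}, {"tx": -0.15, "ty": 0, "tz": 2.3, "wx": 0, "wy": 0, "wz": 0, "jaw": 0.4}, {"tx": 0, "ty": 0, "tz": 0, "wx": 0, "wy": 0, "wz": 0, "jaw": 0.4}], squeeze=40)

```text
t: 6.38
tool_pos: [0.5212, -0.1401, 0.1183]
tool_rot: [1.979, 2.417, 0.007]
contact_force: [-0.0, 0.3, -1.0]
opening: 0.0515
```

```bash
python3 - <<'E'
from h import *
st(); snap('wrist','w7.png');plan([.515,-.139,.109],Rdown(.19))
E
```

```text
t 6.38 p [ 0.5212 -0.1401  0.1183] psi 0.198 z [ 0.017 -0.008 -1.   ] F [-0.   0.3 -1. ] op 0.0515 q6 -0.6
1 t 0.3 -0.68 1.06 w 0.017 0.012 0.008
```

View pics/w7.png

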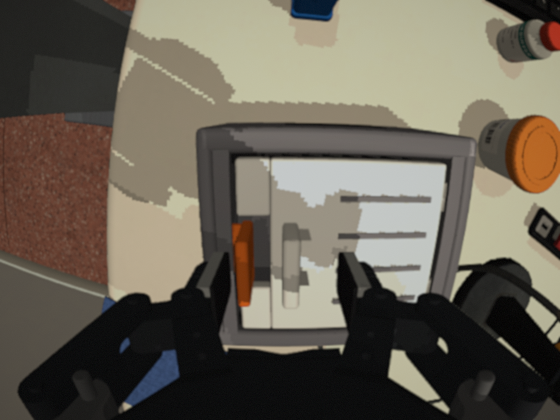

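Call:
send_rows(series=[{"tx": 0.3, "ty": -0.7, "tz": 0.6, "wx": 0.017, "wy": 0.01, "wz": 0.005, "jaw": 0.4}, {"tx": 0, "ty": 0, "tz": 0.3, "wx": 0, "wy": 0, "wz": 0, "jaw": 0.4}, {"tx": 0, "ty": 0, "tz": 0, "wx": 0, "wy": 0, "wz": 0, "jaw": 0.4}])

```text
t: 6.8
tool_pos: [0.5167, -0.1397, 0.1145]
tool_rot: [1.992, 2.42, -0.0]
contact_force: [-0.5, -0.0, 0.4]
opening: 0.0511
```

```bash
python3 - <<'E'
from h import *
st(); plan([.515,-.139,.109],Rdown(.19))
E
```

```text
t 6.8 p [ 0.5167 -0.1397  0.1145] psi 0.193 z [ 0.005 -0.005 -1.   ] F [-0.5 -0.   0.4] op 0.0511 q6 -0.59
1 t 0.1 -0.15 0.55 w 0.004 0.005 0.003
```

Call:
send_rows(series=[{"tx": 0.1, "ty": -0.2, "tz": 0.7, "wx": 0.004, "wy": 0.005, "wz": 0, "jaw": 0.4}, {"tx": 0, "ty": 0, "tz": 0, "wx": 0, "wy": 0, "wz": 0, "jaw": 1}, {"tx": 0, "ty": 0, "tz": 0, "wx": 0, "wy": 0, "wz": 0, "jaw": 1}, {"tx": 0, "ty": 0, "tz": 0, "wx": 0, "wy": 0, "wz": 0, "jaw": 1}, {"tx": 0, "ty": 0, "tz": 0, "wx": 0, "wy": 0, "wz": 0, "jaw": 1}], squeeze=40)

```text
t: 7.42
tool_pos: [0.5159, -0.1393, 0.1085]
tool_rot: [1.995, 2.422, 0.003]
contact_force: [1.4, 0.5, 0.9]
opening: 0.018
```

```bash
python3 - <<'E'
from h import *
st(); snap('wrist','w8.png')
E
```

```text
t 7.42 p [ 0.5159 -0.1393  0.1085] psi 0.193 z [ 0.004 -0.001 -1.   ] F [1.4 0.5 0.9] op 0.018 q6 -0.6
```

View pics/w8.png

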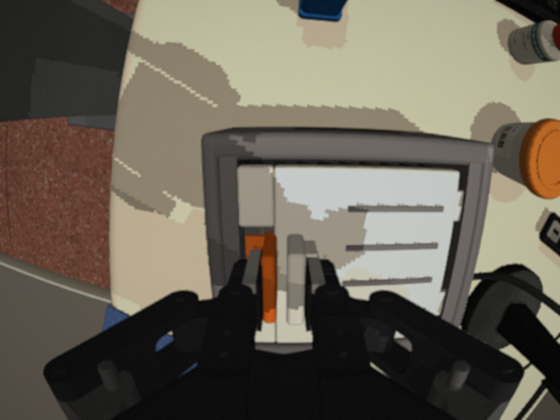

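Gripped with an opening of 18 mm, so the tab is pressed in. Computing the pivot rows.

```bash
cat >> h.py <<'E'
def pivot(P,axis,thetas,start=None):
    o=ctrl.get_obs(); p0=np.array(o['tool_pos']);R0=Rn.from_rotvec(o['tool_rot'])
    prev=(p0,R0)
    for th in thetas:
        Q=Rn.from_rotvec(np.array(axis)*th); p=P+Q.apply(p0-P);R=Q*R0
        print('t',*np.round(prev[1].inv().apply(p-prev[0])*100,2),'w',*np.round((prev[1].inv()*R).as_rotvec(),3), '->',np.round(p,4)); prev=(p,R)
E
python3 - <<'E'
from h import *
o=ctrl.get_obs();psi=.193;bx=np.array([np.cos(psi),np.sin(psi),0]);by=np.array([-np.sin(psi),np.cos(psi),0])
P=np.array(o['tool_pos'])+.092*bx; P[2]=.09
pivot(P,by,[.05,.1,.15,.2,.25,.3,.35])
E
```

```text
t -0.0 0.11 -0.46 w 0.05 -0.0 -0.0 -> [ 0.517  -0.1391  0.1131]
t -0.0 0.11 -0.46 w 0.05 -0.0 -0.0 -> [ 0.5182 -0.1389  0.1176]
t -0.0 0.11 -0.46 w 0.05 -0.0 -0.0 -> [ 0.5197 -0.1386  0.122 ]
t -0.0 0.11 -0.46 w 0.05 -0.0 -0.0 -> [ 0.5213 -0.1382  0.1264]
t -0.0 0.11 -0.46 w 0.05 -0.0 -0.0 -> [ 0.5232 -0.1379  0.1307]
t -0.0 0.11 -0.46 w 0.05 -0.0 -0.0 -> [ 0.5253 -0.1375  0.1349]
t -0.0 0.11 -0.46 w 0.05 -0.0 -0.0 -> [ 0.5276 -0.137   0.1389]
```

Call:
send_rows(series=[{"tx": 0, "ty": 0.1, "tz": -0.5, "wx": 0.05, "wy": 0, "wz": 0, "jaw": 1}, {"tx": 0, "ty": 0.1, "tz": -0.5, "wx": 0.05, "wy": 0, "wz": 0, "jaw": 1}, {"tx": 0, "ty": 0.1, "tz": -0.45, "wx": 0.05, "wy": 0, "wz": 0, "jaw": 1}, {"tx": 0, "ty": 0.1, "tz": -0.45, "wx": 0.05, "wy": 0, "wz": 0, "jaw": 1}])

```text
t: 7.98
tool_pos: [0.519, -0.1377, 0.1248]
tool_rot: [-1.909, -2.316, 0.238]
contact_force: [-0.3, 0.0, -0.6]
opening: 0.0179
```

```bash
python3 - <<'E'
from h import *
st(); snap('wrist','w9.png')
E
```

```text
t 7.97 p [ 0.519  -0.1377  0.1248] psi 0.192 z [-0.2   -0.038 -0.979] F [-0.3  0.  -0.6] op 0.0179 q6 -0.51
```

View pics/w9.png

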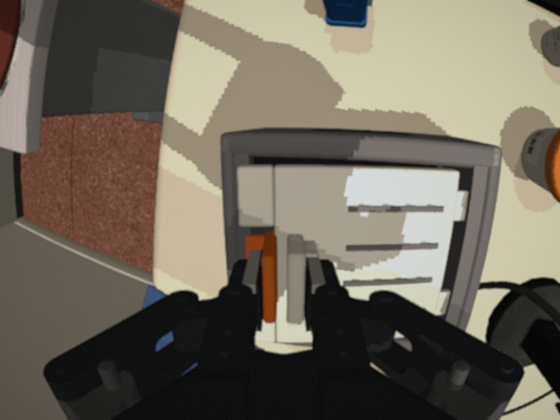

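The cover has pivoted 0.2 rad with small forces. I'll continue to about 0.33 rad and then draw it along its own -x.

Call:
send_rows(series=[{"tx": 0, "ty": 0.1, "tz": -0.45, "wx": 0.05, "wy": 0, "wz": 0, "jaw": 1}, {"tx": 0, "ty": 0.1, "tz": -0.45, "wx": 0.05, "wy": 0, "wz": 0, "jaw": 1}, {"tx": 0, "ty": 0.1, "tz": -0.45, "wx": 0.05, "wy": 0, "wz": 0, "jaw": 1}, {"tx": 0, "ty": 0, "tz": 0, "wx": 0, "wy": 0, "wz": 0, "jaw": 1}, {"tx": 0, "ty": -0.5, "tz": 0, "wx": 0, "wy": 0, "wz": 0, "jaw": 1}])

```text
t: 8.65
tool_pos: [0.5195, -0.1369, 0.136]
tool_rot: [-1.831, -2.225, 0.404]
contact_force: [0.8, 0.5, -0.9]
opening: 0.0178
```

Call:
send_rows(series=[{"tx": 0, "ty": -0.8, "tz": 0, "wx": 0, "wy": 0, "wz": 0, "jaw": 1}, {"tx": 0, "ty": -0.8, "tz": 0, "wx": 0, "wy": 0, "wz": 0, "jaw": 1}])

```text
t: 8.9
tool_pos: [0.5029, -0.14, 0.1417]
tool_rot: [-1.831, -2.224, 0.404]
contact_force: [-0.1, 0.3, -2.1]
opening: 0.0174
```

```bash
python3 - <<'E'
from h import *
st(); snap('wrist','w10.png')
E
```

```text
t 8.9 p [ 0.5029 -0.14    0.1417] psi 0.194 z [-0.348 -0.064 -0.935] F [-0.1  0.3 -2.1] op 0.0174 q6 -0.49
```

View pics/w10.png

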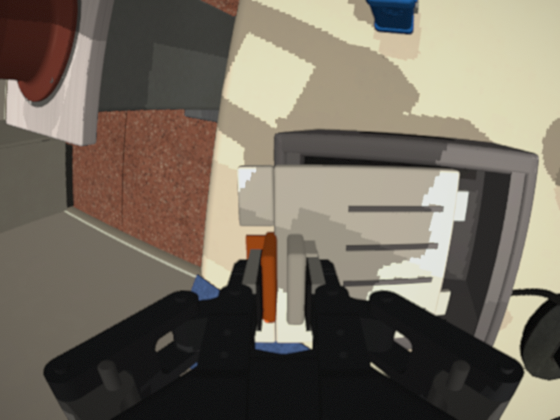

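The lugs are free. Now I'll lift straight up, then level the cover over the mat.

```bash
python3 - <<'E'
from h import *
o=ctrl.get_obs(); R=Rn.from_rotvec(o['tool_rot']).as_matrix(); p=o['tool_pos']
print('up'); plan(p+[0,0,.08],R)
class D(dict): pass
s=dict(tool_pos=p+[0,0,.08],tool_rot=o['tool_rot'])
plan([.39,-.368,.15],Rdown(.19),start=s,step=4.5)
E
```

```text
up
1 t 0.01 -1.42 -3.74 w 0.0 0.0 0.0
2 t 0.01 -1.42 -3.74 w 0.0 0.0 0.0
1 t -3.37 -1.97 2.02 w -0.06 -0.0 0.0
2 t -3.37 -2.09 1.9 w -0.06 -0.0 0.0
3 t -3.37 -2.2 1.77 w -0.06 -0.0 0.0
4 t -3.37 -2.3 1.64 w -0.06 -0.0 0.0
5 t -3.37 -2.4 1.5 w -0.06 -0.0 0.0
6 t -3.38 -2.48 1.35 w -0.06 -0.0 0.0
```

Call:
send_rows(series=[{"tx": 0, "ty": -0.7, "tz": -1.9, "wx": 0, "wy": 0, "wz": 0, "jaw": 1}, {"tx": 0, "ty": -1.4, "tz": -3.7, "wx": 0, "wy": 0, "wz": 0, "jaw": 1}, {"tx": 0, "ty": -0.7, "tz": -1.9, "wx": 0, "wy": 0, "wz": 0, "jaw": 1}, {"tx": -3.4, "ty": -2.0, "tz": 2.0, "wx": -0.06, "wy": 0, "wz": 0, "jaw": 1}, {"tx": -3.4, "ty": -2.1, "tz": 1.9, "wx": -0.06, "wy": 0, "wz": 0, "jaw": 1}])

```text
t: 9.57
tool_pos: [0.4671, -0.2175, 0.2064]
tool_rot: [-1.89, -2.307, 0.271]
contact_force: [-0.4, -1.6, -1.2]
opening: 0.0181
```

Call:
send_rows(series=[{"tx": -3.4, "ty": -2.2, "tz": 1.8, "wx": -0.06, "wy": 0, "wz": 0, "jaw": 1}, {"tx": -3.4, "ty": -2.3, "tz": 1.6, "wx": -0.06, "wy": 0, "wz": 0, "jaw": 1}, {"tx": -3.4, "ty": -2.4, "tz": 1.5, "wx": -0.06, "wy": 0, "wz": 0, "jaw": 1}, {"tx": -3.4, "ty": -2.5, "tz": 1.3, "wx": -0.06, "wy": 0, "wz": 0, "jaw": 1}, {"tx": 0, "ty": 0, "tz": 0, "wx": 0, "wy": 0, "wz": 0, "jaw": 1}])

```text
t: 10.2
tool_pos: [0.3902, -0.3778, 0.1607]
tool_rot: [1.985, 2.416, 0.015]
contact_force: [0.9, 0.1, -1.9]
opening: 0.0174
```

```bash
python3 - <<'E'
from h import *
st(); snap('wrist','w11.png'); snap('top','t11.png'); plan([.39,-.368,.04],Rdown(.19))
E
```

```text
t 10.2 p [ 0.3902 -0.3778  0.1607] psi 0.195 z [ 0.017 -0.002 -1.   ] F [ 0.9  0.1 -1.9] op 0.0174 q6 -1.11
1 t 0.31 -0.09 4.05 w 0.006 0.002 0.003
2 t 0.3 -0.07 4.05 w 0.006 0.002 0.003
3 t 0.29 -0.04 4.05 w 0.006 0.002 0.003
```

View pics/w11.png

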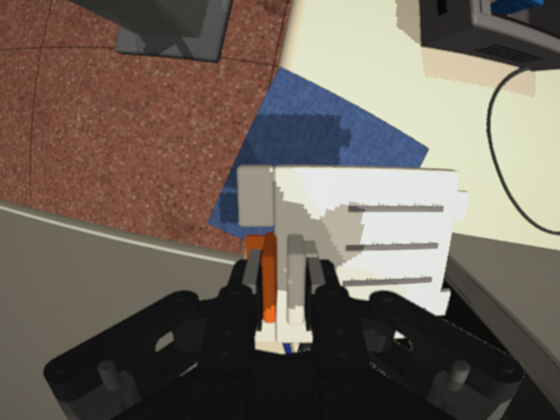

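View pics/t11.png

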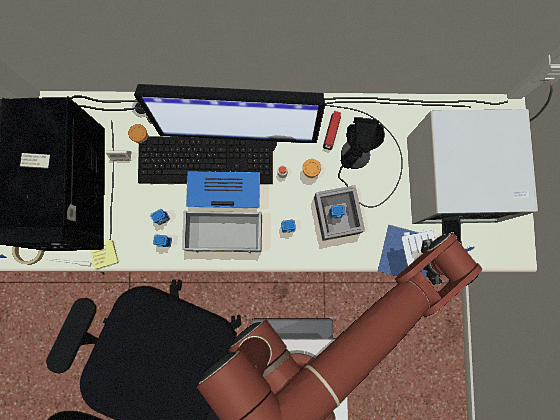

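Call:
send_rows(series=[{"tx": 0.3, "ty": -0.1, "tz": 4.0, "wx": 0.006, "wy": 0, "wz": 0, "jaw": 1}, {"tx": 0.3, "ty": -0.1, "tz": 4.0, "wx": 0.006, "wy": 0, "wz": 0, "jaw": 1}, {"tx": 0.3, "ty": 0, "tz": 4.0, "wx": 0.006, "wy": 0, "wz": 0, "jaw": 1}, {"tx": 0, "ty": 0, "tz": 0, "wx": 0, "wy": 0, "wz": 0, "jaw": 1}])

```text
t: 10.8
tool_pos: [0.3958, -0.366, 0.0433]
tool_rot: [1.973, 2.432, -0.009]
contact_force: [-1.3, 0.5, -1.2]
opening: 0.0176
```

```bash
python3 - <<'E'
from h import *
st(); plan([.39,-.368,.026],Rdown(.19))
E
```

```text
t 10.8 p [ 0.3958 -0.366   0.0433] psi 0.208 z [ 0.005 -0.011 -1.   ] F [-1.3  0.5 -1.2] op 0.0176 q6 -1.09
1 t -0.06 -0.61 1.73 w 0.002 0.012 0.018
```

Call:
send_rows(series=[{"tx": 0, "ty": -0.4, "tz": 1.2, "wx": 0.002, "wy": 0.01, "wz": 0, "jaw": 1}, {"tx": 0, "ty": 0, "tz": 0.4, "wx": 0, "wy": 0, "wz": 0, "jaw": 1}, {"tx": 0, "ty": 0, "tz": 0.2, "wx": 0, "wy": 0, "wz": 0, "jaw": 1}])

```text
t: 11.18
tool_pos: [0.3953, -0.3692, 0.0297]
tool_rot: [1.97, 2.435, -0.004]
contact_force: [0.0, -0.6, -1.1]
opening: 0.0177
```

```bash
python3 - <<'E'
from h import *
st(); plan([.39,-.368,.0255],Rdown(.19))
E
```

```text
t 11.18 p [ 0.3953 -0.3692  0.0297] psi 0.21 z [ 0.006 -0.008 -1.   ] F [ 0.  -0.6 -1.1] op 0.0177 q6 -1.1
1 t 0.23 -0.49 0.42 w 0.004 0.009 0.02
```

Call:
send_rows(series=[{"tx": 0.1, "ty": -0.3, "tz": 0.3, "wx": 0.004, "wy": 0.009, "wz": 0, "jaw": 1}, {"tx": 0, "ty": 0, "tz": 0.2, "wx": 0, "wy": 0, "wz": 0, "jaw": 1}, {"tx": 0, "ty": 0, "tz": 0.1, "wx": 0, "wy": 0, "wz": 0, "jaw": 1}])

```text
t: 11.55
tool_pos: [0.3927, -0.3699, 0.0254]
tool_rot: [1.976, 2.44, 0.0]
contact_force: [-0.8, 3.5, 4.7]
opening: 0.0181
```

```bash
python3 - <<'E'
from h import *
st()
E
```

```text
t 11.55 p [ 0.3927 -0.3699  0.0254] psi 0.21 z [ 0.001 -0.001 -1.   ] F [-0.8  3.5  4.7] op 0.0181 q6 -1.1
```

The cover has touched down. I'll release it and rise.

Call:
send_rows(series=[{"tx": 0, "ty": 0, "tz": 0, "wx": 0, "wy": 0, "wz": 0, "jaw": 0.6}, {"tx": 0, "ty": 0, "tz": 0, "wx": 0, "wy": 0, "wz": 0, "jaw": 0.4}, {"tx": 0, "ty": 0, "tz": 0, "wx": 0, "wy": 0, "wz": 0, "jaw": 0.3}, {"tx": 0, "ty": 0, "tz": -2.5, "wx": 0, "wy": 0, "wz": 0, "jaw": 0.3}, {"tx": 0, "ty": 0, "tz": -5, "wx": 0, "wy": 0, "wz": 0, "jaw": 0.3}])

```text
t: 12.18
tool_pos: [0.3905, -0.3675, 0.0973]
tool_rot: [-1.973, -2.436, -0.003]
contact_force: [-0.1, 0.0, 0.6]
opening: 0.0599
```

Call:
send_rows(series=[{"tx": 0, "ty": 0, "tz": -6, "wx": 0, "wy": 0, "wz": 0, "jaw": 0}, {"tx": 0, "ty": 0, "tz": -6, "wx": 0, "wy": 0, "wz": 0, "jaw": 0}, {"tx": 3, "ty": 0, "tz": -3, "wx": 0, "wy": 0, "wz": 0, "jaw": 0}])

```text
t: 12.55
tool_pos: [0.3849, -0.3397, 0.2539]
tool_rot: [-1.976, -2.437, -0.002]
contact_force: [0.5, 0.1, -0.0]
opening: 0.0857
```

```bash
python3 - <<'E'
from h import *
st(); snap('wrist','w12.png'); plan([.55,-.13,.24],Rdown(.1))
E
```

```text
t 12.55 p [ 0.3849 -0.3397  0.2539] psi 0.208 z [-0.002  0.003 -1.   ] F [ 0.5  0.1 -0. ] op 0.0857 q6 -1.08
1 t 2.81 3.4 0.3 w 0.0 -0.0 0.018
2 t 2.87 3.35 0.3 w 0.0 -0.0 0.018
3 t 2.93 3.3 0.3 w 0.0 -0.0 0.018
4 t 2.99 3.24 0.3 w 0.0 -0.0 0.018
5 t 3.05 3.19 0.29 w 0.0 -0.0 0.018
6 t 3.11 3.13 0.29 w 0.0 -0.0 0.018
```

View pics/w12.png

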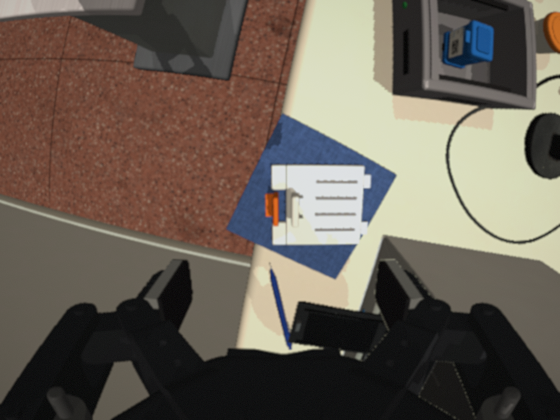

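The cover lies flat on the mat at about (317,205), with the mat's centre at about (312,197). Next is the bay cartridge.

Call:
send_rows(series=[{"tx": 2.8, "ty": 3.4, "tz": 0.3, "wx": 0, "wy": 0, "wz": 0, "jaw": 0}, {"tx": 2.9, "ty": 3.4, "tz": 0.3, "wx": 0, "wy": 0, "wz": 0, "jaw": 0}, {"tx": 2.9, "ty": 3.3, "tz": 0.3, "wx": 0, "wy": 0, "wz": 0, "jaw": 0}, {"tx": 3.0, "ty": 3.2, "tz": 0.3, "wx": 0, "wy": 0, "wz": 0, "jaw": 0}, {"tx": 3.0, "ty": 3.2, "tz": 0.3, "wx": 0, "wy": 0, "wz": 0, "jaw": 0}])

```text
t: 13.22
tool_pos: [0.5199, -0.1577, 0.2452]
tool_rot: [1.978, 2.431, 0.002]
contact_force: [-0.6, -0.8, 0.5]
opening: 0.0856
```

Call:
send_rows(series=[{"tx": 1.0, "ty": 3.0, "tz": 0.3, "wx": 0, "wy": 0, "wz": 0, "jaw": 0}, {"tx": 0, "ty": 0, "tz": 0, "wx": 0, "wy": 0, "wz": 0, "jaw": 0}, {"tx": 0, "ty": 0, "tz": 0, "wx": 0, "wy": 0, "wz": 0, "jaw": 0}])

```text
t: 13.6
tool_pos: [0.5484, -0.1387, 0.2409]
tool_rot: [1.973, 2.437, 0.001]
contact_force: [-0.3, 0.6, 0.8]
opening: 0.0854
```

```bash
python3 - <<'E'
from h import *
st(); snap('wrist','w13.png')
im=cv2.imread('pics/w13.png'); cv2.imwrite('pics/w13z.png',cv2.resize(im[60:260,200:400],(600,600),interpolation=cv2.INTER_CUBIC))
E
```

```text
t 13.6 p [ 0.5484 -0.1387  0.2409] psi 0.21 z [ 0.005 -0.003 -1.   ] F [-0.3  0.6  0.8] op 0.0854 q6 -0.59
```

View pics/w13.png

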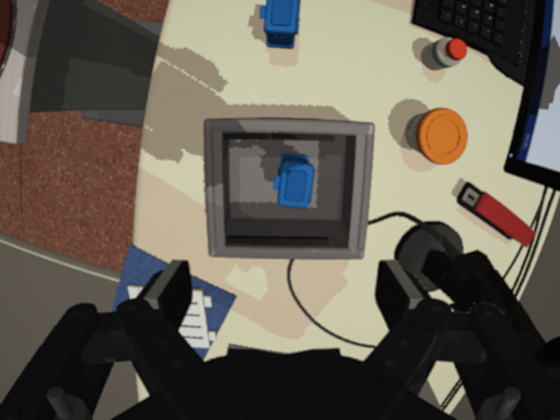

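View pics/w13z.png

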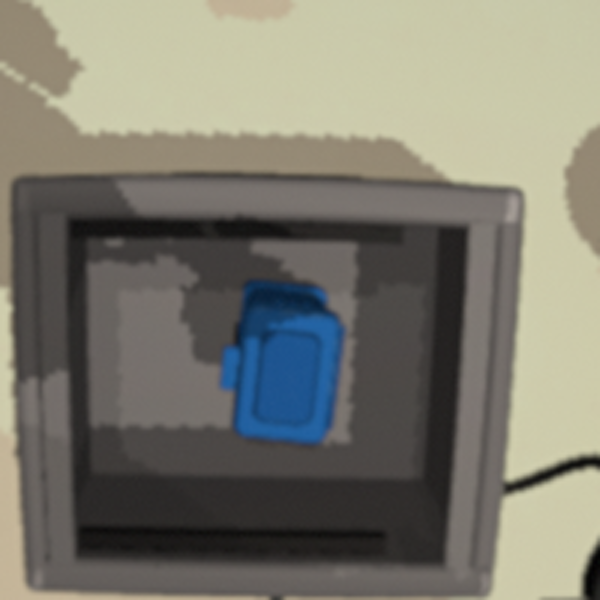

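```bash
python3 - <<'E'
from h import *
ci=ctrl.camera_info('wrist')
g=lambda x,y,z: np.round(hit(ci,200+(x+.5)/3-.5,60+(y+.5)/3-.5,z,True),4)[:2]
C=np.array([g(*p,.077) for p in [(248,307),(345,318),(327,443),(236,436)]]);print(C,C.mean(0))
e=(C[0]+C[1]-C[2]-C[3])/2; s=(C[1]+C[2]-C[0]-C[3])/2; print(np.linalg.norm(e),np.linalg.norm(s),np.arctan2(e[1],e[0])-np.pi/2,np.arctan2(s[1],s[0]))
print('nub',g(221,367,.077),g(221,367,.04))
im=cv2.imread('pics/w13.png');hsv=cv2.cvtColor(im,cv2.COLOR_BGR2HSV)
E
```

```text
[[ 0.5425 -0.1107]
 [ 0.5722 -0.1078]
 [ 0.5757 -0.1477]
 [ 0.5472 -0.1514]] [ 0.5594 -0.1294]
0.040508023896507206 0.029286515668477835 0.10138813003998481 0.11291966075260312
nub [ 0.5382 -0.1307] [ 0.5388 -0.1383]
```

```bash
python3 - <<'E'
from h import *
plan([.5594,-.1294,.12],Rdown(.105))
E
```

```text
1 t 0.25 0.41 4.03 w 0.002 0.001 0.035
2 t 0.25 0.41 4.03 w 0.002 0.001 0.035
3 t 0.26 0.4 4.03 w 0.002 0.001 0.035
```

Call:
send_rows(series=[{"tx": 0.25, "ty": 0.3, "tz": 4.0, "wx": 0.002, "wy": 0, "wz": 0.035, "jaw": 0.4}, {"tx": 0.25, "ty": 0.3, "tz": 4.0, "wx": 0.002, "wy": 0, "wz": 0.035, "jaw": 0.4}, {"tx": 0.25, "ty": 0.3, "tz": 3.0, "wx": 0.002, "wy": 0, "wz": 0.035, "jaw": 0.4}, {"tx": 0, "ty": 0, "tz": 0, "wx": 0, "wy": 0, "wz": 0, "jaw": 0.4}])

```text
t: 14.15
tool_pos: [0.5551, -0.1341, 0.1303]
tool_rot: [2.109, 2.32, -0.005]
contact_force: [-0.6, 0.6, -0.9]
opening: 0.0513
```

```bash
python3 - <<'E'
from h import *
st(); snap('wrist','w14.png'); plan([.5594,-.1294,.08],Rdown(.105))
E
```

```text
t 14.15 p [ 0.5551 -0.1341  0.1303] psi 0.095 z [ 0.003 -0.006 -1.   ] F [-0.6  0.6 -0.9] op 0.0513 q6 -0.46
1 t 0.27 0.17 2.61 w 0.003 0.004 -0.005
2 t 0.26 0.17 2.61 w 0.003 0.004 -0.005
```

View pics/w14.png

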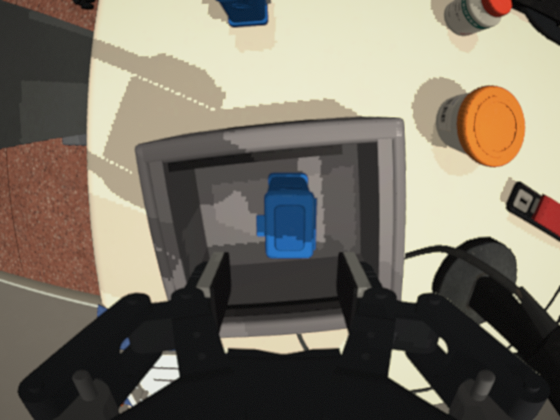

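```bash
python3 - <<'E'
from h import *
ci=ctrl.camera_info('wrist')
for p in [(266,195),(316,196),(313,256),(268,259)]: print(np.round(hit(ci,*p,.077,True),4))
print(np.round(hit(ci,258,224,.077,True),4))
E
```

```text
[ 0.5446 -0.1115  0.077 ]
[ 0.5741 -0.1093  0.077 ]
[ 0.5771 -0.1481  0.077 ]
[ 0.5491 -0.1527  0.077 ]
[ 0.5412 -0.1299  0.077 ]
```

Call:
send_rows(series=[{"tx": 0.25, "ty": 0.2, "tz": 2.8, "wx": 0.003, "wy": 0.004, "wz": 0, "jaw": 0.4}, {"tx": 0.2, "ty": 0.2, "tz": 2.6, "wx": 0.01, "wy": 0, "wz": 0, "jaw": 0.4}, {"tx": 0, "ty": 0, "tz": 0, "wx": 0, "wy": 0, "wz": 0, "jaw": 0.4}])

```text
t: 14.58
tool_pos: [0.5639, -0.1335, 0.0851]
tool_rot: [2.108, 2.317, -0.007]
contact_force: [0.1, -0.5, 0.5]
opening: 0.051
```

```bash
python3 - <<'E'
from h import *
st(); plan([.561,-.130,.052],Rdown(.1))
E
```

```text
t 14.57 p [ 0.5639 -0.1335  0.0851] psi 0.094 z [ 0.003 -0.009 -1.   ] F [ 0.1 -0.5  0.5] op 0.051 q6 -0.45
1 t 0.4 -0.26 3.31 w 0.002 0.01 -0.006
```

Call:
send_rows(series=[{"tx": 0.2, "ty": -0.2, "tz": 1.8, "wx": 0.005, "wy": 0.008, "wz": 0, "jaw": 0.4}, {"tx": 0.2, "ty": -0.2, "tz": 2.0, "wx": 0.005, "wy": 0.005, "wz": 0, "jaw": 0.4}, {"tx": 0, "ty": 0, "tz": 0, "wx": 0, "wy": 0, "wz": 0, "jaw": 0.4}])

```text
t: 14.95
tool_pos: [0.5643, -0.1327, 0.0608]
tool_rot: [2.112, 2.325, -0.0]
contact_force: [-0.9, -0.7, 0.7]
opening: 0.0512
```

```bash
python3 - <<'E'
from h import *
st(); plan([.561,-.130,.052],Rdown(.1))
E
```

```text
t 14.95 p [ 0.5643 -0.1327  0.0608] psi 0.096 z [ 0. -0. -1.] F [-0.9 -0.7  0.7] op 0.0512 q6 -0.46
1 t 0.31 -0.3 0.87 w 0.0 0.0 -0.004
```

Call:
send_rows(series=[{"tx": 0.3, "ty": -0.4, "tz": 1.1, "wx": 0, "wy": 0, "wz": 0, "jaw": 0.4}, {"tx": 0, "ty": 0, "tz": 0, "wx": 0, "wy": 0, "wz": 0, "jaw": 1}, {"tx": 0, "ty": 0, "tz": 0, "wx": 0, "wy": 0, "wz": 0, "jaw": 1}, {"tx": 0, "ty": 0, "tz": 0, "wx": 0, "wy": 0, "wz": 0, "jaw": 1}, {"tx": 0, "ty": 0, "tz": 0, "wx": 0, "wy": 0, "wz": 0, "jaw": 1}], squeeze=40)

```text
t: 15.58
tool_pos: [0.5683, -0.1345, 0.0632]
tool_rot: [2.099, 2.311, 0.011]
contact_force: [-0.9, 0.4, 6.6]
opening: 0.0297
```

```bash
python3 - <<'E'
from h import *
st(); snap('wrist','w15.png')
E
```

```text
t 15.57 p [ 0.5683 -0.1345  0.0632] psi 0.096 z [ 0.019 -0.008 -1.   ] F [-0.9  0.4  6.6] op 0.0297 q6 -0.45
```

View pics/w15.png

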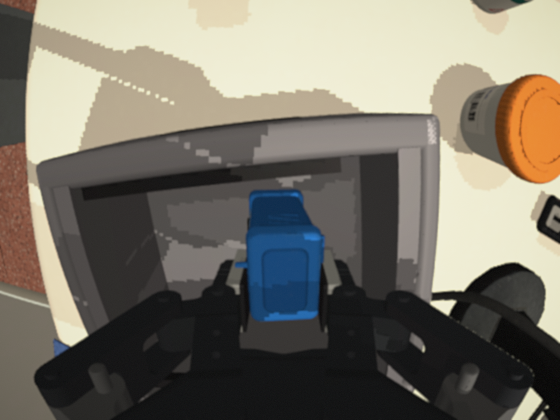

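Call:
send_rows(series=[{"tx": 0, "ty": 0, "tz": -1.5, "wx": 0, "wy": 0, "wz": 0, "jaw": 1}, {"tx": 0, "ty": 0, "tz": -3, "wx": 0, "wy": 0, "wz": 0, "jaw": 1}, {"tx": 0, "ty": 0, "tz": -4, "wx": 0, "wy": 0, "wz": 0, "jaw": 1}, {"tx": 0, "ty": 0, "tz": -5, "wx": 0, "wy": 0, "wz": 0, "jaw": 1}, {"tx": 0, "ty": 0, "tz": -3, "wx": 0, "wy": 0, "wz": 0, "jaw": 1}])

```text
t: 16.25
tool_pos: [0.5607, -0.1311, 0.2253]
tool_rot: [2.109, 2.322, 0.002]
contact_force: [0.6, 0.1, -1.1]
opening: 0.03
```

```bash
python3 - <<'E'
from h import *
st(); snap('wrist','w16.png')
th=-.02;c=np.array([.4925,.2355]);X=np.array([np.cos(th),np.sin(th)]);Y=np.array([-np.sin(th),np.cos(th)])
for i in (-1,1):
  for j in (-1,1): print(i,j,c+.026*i*X+.065*j*Y)
p=c+.026*X-.065*Y
plan([*p,.22],Rdown(np.pi/2-.02))
E
```

```text
t 16.25 p [ 0.5607 -0.1311  0.2253] psi 0.096 z [ 0.004 -0.002 -1.   ] F [ 0.6  0.1 -1.1] op 0.03 q6 -0.45
-1 -1 [0.46520529 0.17103296]
-1 1 [0.46780511 0.30100697]
1 -1 [0.51719489 0.16999303]
1 1 [0.51979471 0.29996704]
1 t 3.39 -0.18 0.09 w 0.0 0.001 -0.162
2 t 3.37 0.37 0.09 w 0.0 0.001 -0.162
3 t 3.27 0.91 0.09 w 0.0 0.001 -0.162
4 t 3.08 1.42 0.1 w 0.0 0.001 -0.162
5 t 2.81 1.9 0.1 w 0.0 0.001 -0.162
6 t 2.47 2.32 0.1 w 0.0 0.001 -0.162
7 t 2.06 2.69 0.1 w 0.0 0.001 -0.162
8 t 1.6 2.99 0.11 w 0.0 0.001 -0.162
9 t 1.1 3.21 0.11 w 0.0 0.001 -0.162
```

View pics/w16.png

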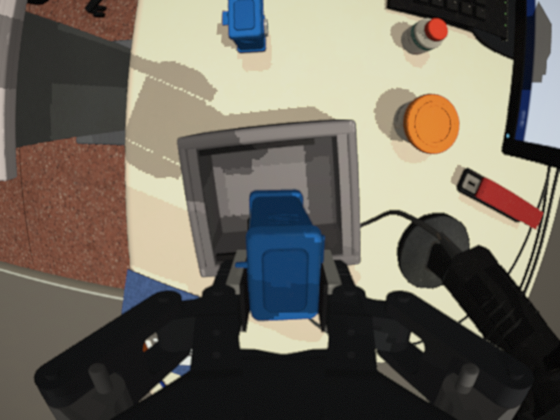

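The cartridge is held. I'll carry it to the case while turning.

Call:
send_rows(series=[{"tx": 3.4, "ty": -0.2, "tz": 0.1, "wx": 0, "wy": 0, "wz": -0.162, "jaw": 1}, {"tx": 3.4, "ty": 0.4, "tz": 0.1, "wx": 0, "wy": 0, "wz": -0.162, "jaw": 1}, {"tx": 3.3, "ty": 0.9, "tz": 0.1, "wx": 0, "wy": 0, "wz": -0.162, "jaw": 1}, {"tx": 3.1, "ty": 1.4, "tz": 0.1, "wx": 0, "wy": 0, "wz": -0.162, "jaw": 1}, {"tx": 2.8, "ty": 1.9, "tz": 0.1, "wx": 0, "wy": 0, "wz": -0.162, "jaw": 1}])

```text
t: 16.92
tool_pos: [0.5332, 0.0395, 0.2211]
tool_rot: [0.99, 2.973, -0.001]
contact_force: [-0.2, 0.5, 0.4]
opening: 0.0298
```

Call:
send_rows(series=[{"tx": 2.5, "ty": 2.3, "tz": 0.1, "wx": 0, "wy": 0, "wz": -0.162, "jaw": 1}, {"tx": 2.1, "ty": 2.7, "tz": 0.1, "wx": 0, "wy": 0, "wz": -0.162, "jaw": 1}, {"tx": 1.6, "ty": 3.0, "tz": 0.1, "wx": 0, "wy": 0, "wz": -0.162, "jaw": 1}, {"tx": 1.1, "ty": 3.2, "tz": 0.1, "wx": 0, "wy": 0, "wz": -0.162, "jaw": 1}, {"tx": 0, "ty": 0, "tz": 0, "wx": 0, "wy": 0, "wz": 0, "jaw": 1}])

```text
t: 17.55
tool_pos: [0.5031, 0.1791, 0.2107]
tool_rot: [0.048, -3.141, 0.006]
contact_force: [-0.3, -1.5, -0.6]
opening: 0.0294
```

```bash
python3 - <<'E'
from h import *
st(); snap('wrist','w17.png'); plan([.517,.170,.12],Rdown(np.pi/2-.02))
E
```

```text
t 17.55 p [0.5031 0.1791 0.2107] psi 1.601 z [-0.001 -0.004 -1.   ] F [-0.3 -1.5 -0.6] op 0.0294 q6 -1.4
1 t -0.67 -0.41 4.54 w -0.002 -0.0 0.024
2 t -0.68 -0.4 4.53 w -0.002 -0.0 0.024
```

View pics/w17.png

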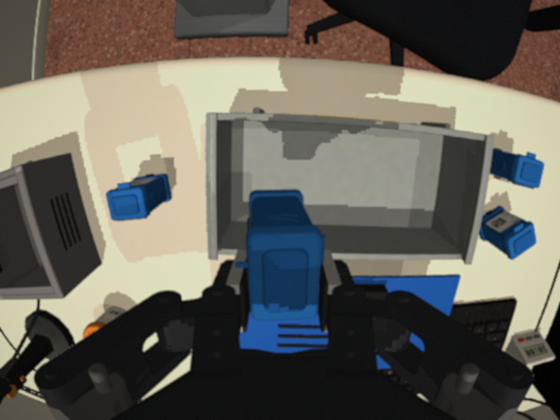

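```bash
python3 - <<'E'
from h import *
ci=ctrl.camera_info('wrist')
C=np.array([hit(ci,*p,.094,True)[:2] for p in [(208,113),(493,135),(471,263),(209,257)]]);print(C.round(4),C.mean(0))
F=np.array([hit(ci,*p,.004,True)[:2] for p in [(245,133),(447,147)]]);print(F.round(4))
ci=ctrl.camera_info('top')
im,_=snap('top','t17.png'); cv2.imwrite('pics/t17z.png',cv2.resize(im[165:265,140:340,::-1],(800,400),interpolation=cv2.INTER_CUBIC))
E
```

```text
[[0.4303 0.1174]
 [0.4325 0.3584]
 [0.5533 0.3573]
 [0.5493 0.1151]] [0.49132101 0.23705785]
[[0.45   0.1355]
 [0.4527 0.3598]]
```

View pics/t17z.png

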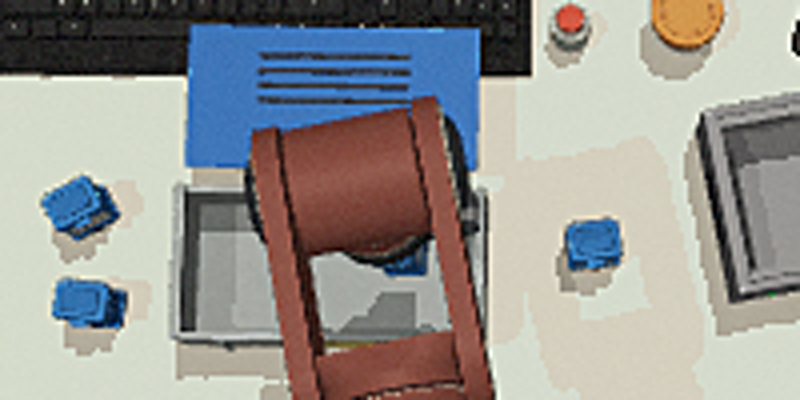

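Call:
send_rows(series=[{"tx": -0.6, "ty": -0.4, "tz": 4.0, "wx": 0, "wy": 0, "wz": 0.024, "jaw": 1}, {"tx": -0.7, "ty": -0.4, "tz": 4.0, "wx": 0, "wy": 0, "wz": 0.024, "jaw": 1}, {"tx": 0, "ty": 0, "tz": 2.0, "wx": 0, "wy": 0, "wz": 0, "jaw": 1}, {"tx": 0, "ty": 0, "tz": 0, "wx": 0, "wy": 0, "wz": 0, "jaw": 1}])

```text
t: 18.15
tool_pos: [0.5189, 0.1646, 0.1089]
tool_rot: [0.051, 3.139, -0.008]
contact_force: [0.3, 0.5, -0.9]
opening: 0.0301
```

```bash
python3 - <<'E'
from h import *
st(); snap('wrist','w18.png'); plan([.517,.170,.066],Rdown(np.pi/2-.015))
E
```

```text
t 18.15 p [0.5189 0.1646 0.1089] psi 1.538 z [ 0.002 -0.005 -1.   ] F [ 0.3  0.5 -0.9] op 0.0301 q6 -1.36
1 t 0.31 0.53 4.41 w -0.005 0.004 -0.018
```

View pics/w18.png

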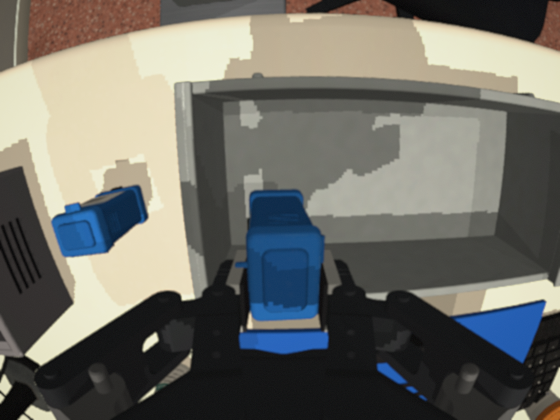

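Call:
send_rows(series=[{"tx": 0.4, "ty": 0.3, "tz": 1.5, "wx": -0.003, "wy": 0.004, "wz": -0.018, "jaw": 1}, {"tx": 0.2, "ty": 0.2, "tz": 1.5, "wx": 0, "wy": 0, "wz": 0, "jaw": 1}, {"tx": 0, "ty": 0, "tz": 1.0, "wx": 0, "wy": 0, "wz": 0, "jaw": 1}, {"tx": 0, "ty": 0, "tz": 0.5, "wx": 0, "wy": 0, "wz": 0, "jaw": 1}])

```text
t: 18.7
tool_pos: [0.5157, 0.1701, 0.0655]
tool_rot: [0.023, 3.136, -0.001]
contact_force: [0.8, -0.0, -1.4]
opening: 0.0298
```

```bash
python3 - <<'E'
from h import *
st(); plan([.514,.170,.064],Rdown(np.pi/2-.015))
E
```

```text
t 18.7 p [0.5157 0.1701 0.0655] psi 1.556 z [ 0.005 -0.001 -1.   ] F [ 0.8 -0.  -1.4] op 0.0298 q6 -1.37
1 t 0.17 -0.01 0.15 w -0.001 0.005 0.0
```

Call:
send_rows(series=[{"tx": 0.1, "ty": 0, "tz": 0.3, "wx": 0, "wy": 0.003, "wz": 0, "jaw": 1}, {"tx": 0, "ty": 0, "tz": 0, "wx": 0, "wy": 0, "wz": 0, "jaw": 0.45}, {"tx": 0, "ty": 0, "tz": 0, "wx": 0, "wy": 0, "wz": 0, "jaw": 0.45}, {"tx": 0, "ty": 0, "tz": -3, "wx": 0, "wy": 0, "wz": 0, "jaw": 0.45}, {"tx": 0, "ty": 0, "tz": -4.5, "wx": 0, "wy": 0, "wz": 0, "jaw": 0.45}])

```text
t: 19.32
tool_pos: [0.5122, 0.1697, 0.1353]
tool_rot: [-0.023, -3.136, 0.003]
contact_force: [1.0, 1.2, 0.6]
opening: 0.0471
```

Call:
send_rows(series=[{"tx": 0, "ty": 0, "tz": -4.5, "wx": 0, "wy": 0, "wz": 0, "jaw": 0.3}, {"tx": 0, "ty": -3, "tz": -3, "wx": 0, "wy": 0, "wz": 0, "jaw": 0.3}, {"tx": 0, "ty": -4, "tz": 0, "wx": 0, "wy": 0, "wz": 0, "jaw": 0.3}, {"tx": 0, "ty": -3.5, "tz": 0, "wx": 0, "wy": 0, "wz": 0, "jaw": 0.3}])

```text
t: 19.82
tool_pos: [0.5144, 0.0646, 0.2213]
tool_rot: [0.015, 3.132, -0.001]
contact_force: [-0.1, -0.7, 0.0]
opening: 0.0598
```

```bash
python3 - <<'E'
from h import *
st(); snap('wrist','w19.png')
E
```

```text
t 19.82 p [0.5144 0.0646 0.2213] psi 1.561 z [ 0.009 -0.001 -1.   ] F [-0.1 -0.7  0. ] op 0.0598 q6 -1.58
```

View pics/w19.png

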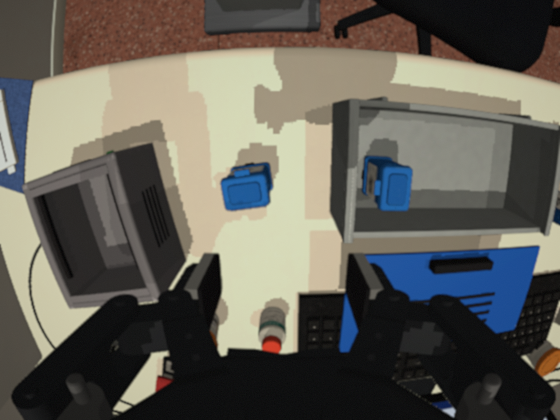

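The first cartridge stands upright in the case at (395,185). The desk cartridge's top face is at about (247,194).

```bash
cat >> h.py <<'E'
def zoomw(src,dst,u0,v0,w):
    im=cv2.imread('pics/'+src); cv2.imwrite('pics/'+dst,cv2.resize(im[v0:v0+w,u0:u0+w],(600,600),interpolation=cv2.INTER_CUBIC))
def top4(ci,pts,u0,v0,w,z):
    k=600/w
    C=np.array([hit(ci,u0+(x+.5)/k-.5,v0+(y+.5)/k-.5,z,True)[:2] for x,y in pts])
    a=C[1]-C[0]+C[2]-C[3]; b=C[2]-C[1]+C[3]-C[0]
    print('c',C.mean(0).round(4),'a len',np.linalg.norm(a/2).round(4),np.arctan2(a[1],a[0]).round(3),'b len',np.linalg.norm(b/2).round(4),np.arctan2(b[1],b[0]).round(3))
E
python3 - <<'E'
from h import *
zoomw('w19.png','w19z.png',200,140,100)
E
```

```text
(no output)
```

View pics/w19z.png

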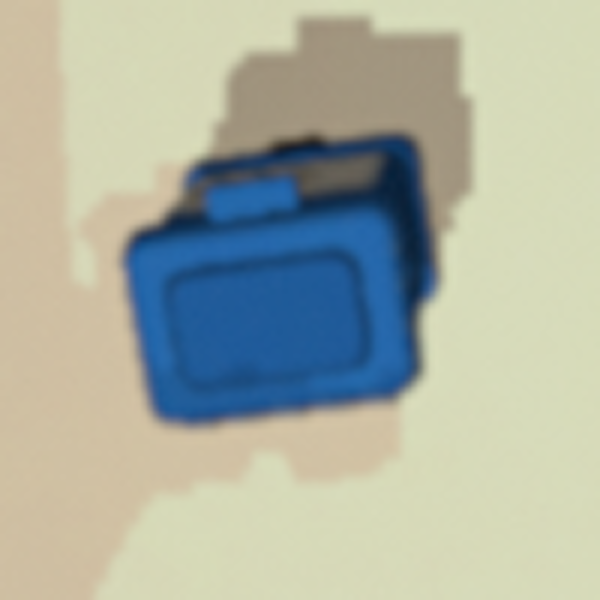

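```bash
python3 - <<'E'
from h import *
ci=ctrl.camera_info('wrist')
top4(ci,[(127,236),(394,205),(420,392),(153,422)],200,140,100,.071)
E
```

```text
c [0.5115 0.0258] a len 0.0406 1.67 b len 0.0288 0.093
```

```bash
python3 - <<'E'
from h import *
plan([.5115,.0258,.15],Rdown(.097))
E
```

```text
1 t 0.04 -0.39 0.8 w 0.0 0.001 0.162
2 t -0.03 -0.39 0.8 w 0.0 0.001 0.162
3 t -0.09 -0.38 0.8 w 0.0 0.001 0.162
4 t -0.15 -0.36 0.8 w 0.0 0.001 0.162
5 t -0.21 -0.33 0.8 w 0.0 0.001 0.162
6 t -0.26 -0.29 0.8 w 0.0 0.001 0.162
7 t -0.31 -0.25 0.8 w 0.0 0.001 0.162
8 t -0.34 -0.19 0.8 w 0.0 0.001 0.162
9 t -0.37 -0.14 0.8 w 0.0 0.001 0.162
```

Call:
send_rows(series=[{"tx": 0, "ty": -0.4, "tz": 0.8, "wx": 0, "wy": 0, "wz": 0.162, "jaw": 0.3}, {"tx": 0, "ty": -0.4, "tz": 0.8, "wx": 0, "wy": 0, "wz": 0.162, "jaw": 0.3}, {"tx": -0.1, "ty": -0.4, "tz": 0.8, "wx": 0, "wy": 0, "wz": 0.162, "jaw": 0.3}, {"tx": -0.15, "ty": -0.35, "tz": 0.8, "wx": 0, "wy": 0, "wz": 0.162, "jaw": 0.3}, {"tx": -0.2, "ty": -0.3, "tz": 0.8, "wx": 0, "wy": 0, "wz": 0.162, "jaw": 0.3}])

```text
t: 20.5
tool_pos: [0.5152, 0.0399, 0.1848]
tool_rot: [1.291, 2.844, 0.006]
contact_force: [0.8, -0.2, -0.4]
opening: 0.0599
```

Call:
send_rows(series=[{"tx": -0.25, "ty": -0.3, "tz": 0.8, "wx": 0, "wy": 0, "wz": 0.162, "jaw": 0.3}, {"tx": -0.3, "ty": -0.25, "tz": 0.8, "wx": 0, "wy": 0, "wz": 0.162, "jaw": 0.3}, {"tx": -0.35, "ty": -0.2, "tz": 0.8, "wx": 0, "wy": 0, "wz": 0.162, "jaw": 0.3}, {"tx": -0.4, "ty": -0.15, "tz": 0.8, "wx": 0, "wy": 0, "wz": 0.16, "jaw": 0.3}, {"tx": 0, "ty": 0, "tz": 0, "wx": 0, "wy": 0, "wz": 0, "jaw": 0.3}])

```text
t: 21.12
tool_pos: [0.5141, 0.0237, 0.1535]
tool_rot: [2.151, 2.265, 0.018]
contact_force: [0.2, -0.7, -1.0]
opening: 0.0598
```

```bash
python3 - <<'E'
from h import *
st(); snap('wrist','w20.png'); plan([.5115,.0258,.10],Rdown(.097))
E
```

```text
t 21.12 p [0.5141 0.0237 0.1535] psi 0.052 z [ 0.021 -0.004 -1.   ] F [ 0.2 -0.7 -1. ] op 0.0598 q6 -0.15
1 t 0.12 -0.2 2.7 w 0.011 0.003 -0.022
2 t 0.12 -0.17 2.7 w 0.011 0.003 -0.022
```

View pics/w20.png

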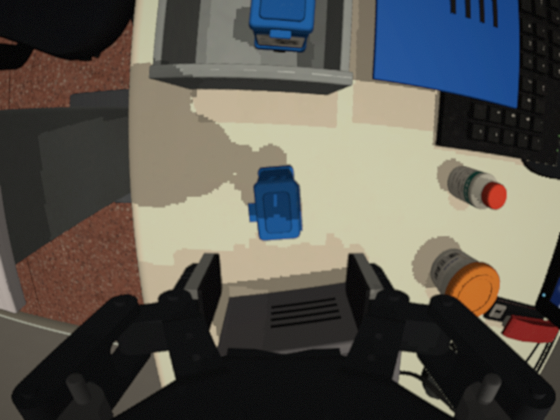

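```bash
python3 - <<'E'
from h import *
ci=ctrl.camera_info('wrist')
top4(ci,[(257,183),(297,182),(301,237),(259,240)],0,0,600,.071)
plan([.512,.026,.08],Rdown(.097))
E
```

```text
c [0.5132 0.0298] a len 0.0283 0.097 b len 0.0403 -1.472
1 t 0.13 -0.2 3.7 w 0.011 0.003 -0.022
2 t 0.13 -0.16 3.7 w 0.011 0.003 -0.022
```

Call:
send_rows(series=[{"tx": 0.25, "ty": -0.2, "tz": 3.5, "wx": 0.011, "wy": 0.003, "wz": -0.022, "jaw": 0.35}, {"tx": 0.25, "ty": -0.3, "tz": 3.5, "wx": 0.015, "wy": 0.003, "wz": -0.022, "jaw": 0.35}, {"tx": 0, "ty": 0, "tz": 0, "wx": 0, "wy": 0, "wz": 0, "jaw": 0.35}])

```text
t: 21.55
tool_pos: [0.5129, 0.0287, 0.0861]
tool_rot: [2.1, 2.334, 0.001]
contact_force: [-1.0, 0.7, 0.1]
opening: 0.0554
```

```bash
python3 - <<'E'
from h import *
st(); plan([.5125,.028,.05],Rdown(.097))
E
```

```text
t 21.55 p [0.5129 0.0287 0.0861] psi 0.105 z [ 0.002 -0.001 -1.   ] F [-1.   0.7  0.1] op 0.0554 q6 -0.19
1 t -0.07 -0.05 3.61 w 0.002 0.001 0.008
```

Call:
send_rows(series=[{"tx": 0, "ty": -0.2, "tz": 2.2, "wx": 0.008, "wy": 0, "wz": 0, "jaw": 0.35}, {"tx": 0, "ty": -0.2, "tz": 2.0, "wx": 0.005, "wy": 0, "wz": 0, "jaw": 0.4}, {"tx": 0, "ty": 0, "tz": 0, "wx": 0, "wy": 0, "wz": 0, "jaw": 1}, {"tx": 0, "ty": 0, "tz": 0, "wx": 0, "wy": 0, "wz": 0, "jaw": 1}, {"tx": 0, "ty": 0, "tz": 0, "wx": 0, "wy": 0, "wz": 0, "jaw": 1}])

```text
t: 22.18
tool_pos: [0.5119, 0.028, 0.0458]
tool_rot: [-2.098, -2.336, 0.008]
contact_force: [0.4, -0.5, -1.1]
opening: 0.0295
```

```bash
python3 - <<'E'
from h import *
st()
E
```

```text
t 22.18 p [0.5119 0.028  0.0458] psi 0.107 z [-0.005 -0.003 -1.   ] F [ 0.4 -0.5 -1.1] op 0.0295 q6 -0.19
```

Call:
send_rows(series=[{"tx": 0, "ty": 0, "tz": -2, "wx": 0, "wy": 0, "wz": 0, "jaw": 1}, {"tx": 0, "ty": 0, "tz": -4, "wx": 0, "wy": 0, "wz": 0, "jaw": 1}, {"tx": 0, "ty": 0, "tz": -5, "wx": 0, "wy": 0, "wz": 0, "jaw": 1}, {"tx": 0, "ty": 0, "tz": -5, "wx": 0, "wy": 0, "wz": 0, "jaw": 1}])

```text
t: 22.68
tool_pos: [0.5098, 0.0287, 0.2062]
tool_rot: [-2.094, -2.33, 0.016]
contact_force: [1.0, -0.3, -0.4]
opening: 0.0294
```

```bash
python3 - <<'E'
from h import *
st(); plan([.4925,.226,.19],Rdown(-.015),step=4)
E
```

```text
t 22.68 p [0.5098 0.0287 0.2062] psi 0.107 z [-0.013 -0.002 -1.   ] F [ 1.  -0.3 -0.4] op 0.0294 q6 -0.19
1 t 3.96 0.08 0.32 w -0.003 0.0 0.024
2 t 3.96 -0.02 0.32 w -0.003 0.0 0.024
3 t 3.96 -0.11 0.32 w -0.003 0.0 0.024
4 t 3.96 -0.21 0.32 w -0.003 0.0 0.024
5 t 3.95 -0.31 0.32 w -0.003 0.0 0.024
```

Call:
send_rows(series=[{"tx": 4.0, "ty": 0.1, "tz": 0.3, "wx": -0.003, "wy": 0, "wz": 0.024, "jaw": 1}, {"tx": 4.0, "ty": 0, "tz": 0.3, "wx": -0.003, "wy": 0, "wz": 0.024, "jaw": 1}, {"tx": 4.0, "ty": -0.1, "tz": 0.3, "wx": -0.003, "wy": 0, "wz": 0.024, "jaw": 1}, {"tx": 4.0, "ty": -0.2, "tz": 0.3, "wx": -0.003, "wy": 0, "wz": 0.024, "jaw": 1}, {"tx": 3.8, "ty": -0.3, "tz": 0.3, "wx": -0.003, "wy": 0, "wz": 0.024, "jaw": 1}])

```text
t: 23.3
tool_pos: [0.4987, 0.2296, 0.202]
tool_rot: [2.235, 2.184, 0.025]
contact_force: [-0.1, 0.0, -0.6]
opening: 0.0292
```

Call:
send_rows(series=[{"tx": 0, "ty": 0, "tz": 1.0, "wx": 0, "wy": 0, "wz": 0, "jaw": 1}, {"tx": 0, "ty": 0, "tz": 0, "wx": 0, "wy": 0, "wz": 0, "jaw": 1}])

```text
t: 23.55
tool_pos: [0.4984, 0.2313, 0.1919]
tool_rot: [2.23, 2.188, 0.025]
contact_force: [0.0, 0.3, 0.2]
opening: 0.0297
```

```bash
python3 - <<'E'
from h import *
st(); snap('wrist','w21.png'); plan([.4925,.226,.10],Rdown(-.015))
E
```

```text
t 23.55 p [0.4984 0.2313 0.1919] psi -0.019 z [ 0.023 -0.001 -1.   ] F [0.  0.3 0.2] op 0.0297 q6 0.32
1 t -0.27 -0.43 4.62 w 0.012 -0.0 -0.002
2 t -0.27 -0.37 4.63 w 0.012 -0.0 -0.002
```

View pics/w21.png

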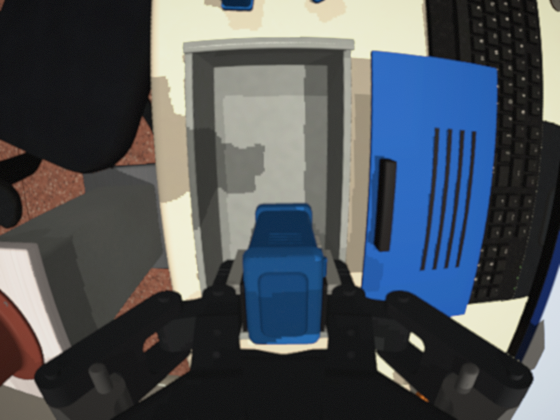

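Call:
send_rows(series=[{"tx": -0.25, "ty": -0.45, "tz": 4.5, "wx": 0.012, "wy": 0, "wz": 0, "jaw": 1}, {"tx": -0.25, "ty": -0.45, "tz": 4.5, "wx": 0.015, "wy": 0, "wz": 0, "jaw": 1}, {"tx": 0, "ty": 0, "tz": 0, "wx": 0, "wy": 0, "wz": 0, "jaw": 1}])

```text
t: 23.98
tool_pos: [0.494, 0.2239, 0.1036]
tool_rot: [2.247, 2.195, 0.005]
contact_force: [-0.8, 0.6, 0.4]
opening: 0.0297
```

```bash
python3 - <<'E'
from h import *
st(); plan([.4925,.226,.052],Rdown(-.015))
E
```

```text
t 23.98 p [0.494  0.2239 0.1036] psi -0.024 z [ 0.002  0.002 -1.   ] F [-0.8  0.6  0.4] op 0.0297 q6 0.31
1 t 0.1 -0.08 2.58 w 0.001 -0.001 -0.004
2 t 0.1 -0.08 2.58 w 0.001 -0.001 -0.004
```

Call:
send_rows(series=[{"tx": 0.1, "ty": -0.2, "tz": 2.5, "wx": 0.005, "wy": 0, "wz": 0, "jaw": 1}, {"tx": 0.1, "ty": -0.2, "tz": 2.0, "wx": 0.005, "wy": 0, "wz": 0, "jaw": 1}, {"tx": 0, "ty": 0, "tz": 0.4, "wx": 0, "wy": 0, "wz": 0, "jaw": 1}, {"tx": 0, "ty": 0, "tz": 0, "wx": 0, "wy": 0, "wz": 0, "jaw": 1}])

```text
t: 24.48
tool_pos: [0.496, 0.226, 0.0611]
tool_rot: [-2.25, -2.191, -0.01]
contact_force: [-0.5, -0.8, -1.0]
opening: 0.0292
```

```bash
python3 - <<'E'
from h import *
st()
E
```

```text
t 24.48 p [0.496  0.226  0.0611] psi -0.026 z [ 0.004  0.005 -1.   ] F [-0.5 -0.8 -1. ] op 0.0292 q6 0.31
```

Call:
send_rows(series=[{"tx": 0, "ty": -0.3, "tz": 0.8, "wx": 0.003, "wy": 0, "wz": 0, "jaw": 1}, {"tx": 0, "ty": 0, "tz": 0.2, "wx": 0, "wy": 0, "wz": 0, "jaw": 1}])

```text
t: 24.72
tool_pos: [0.4943, 0.2265, 0.0525]
tool_rot: [-2.249, -2.191, -0.011]
contact_force: [-0.4, 0.7, -0.7]
opening: 0.0298
```

```bash
python3 - <<'E'
from h import *
st()
E
```

```text
t 24.73 p [0.4943 0.2265 0.0525] psi -0.026 z [ 0.004  0.006 -1.   ] F [-0.4  0.7 -0.7] op 0.0298 q6 0.31
```

Releasing and lifting, then on toward the left-hand cartridges.

Call:
send_rows(series=[{"tx": 0, "ty": 0, "tz": 0.2, "wx": 0, "wy": 0, "wz": 0, "jaw": 0.45}, {"tx": 0, "ty": 0, "tz": 0, "wx": 0, "wy": 0, "wz": 0, "jaw": 0.45}, {"tx": 0, "ty": 0, "tz": -3, "wx": 0, "wy": 0, "wz": 0, "jaw": 0.45}, {"tx": 0, "ty": 0, "tz": -5, "wx": 0, "wy": 0, "wz": 0, "jaw": 0.45}, {"tx": 0, "ty": 0, "tz": -5, "wx": 0, "wy": 0, "wz": 0, "jaw": 0.3}])

```text
t: 25.35
tool_pos: [0.4907, 0.2249, 0.1787]
tool_rot: [-2.246, -2.188, 0.003]
contact_force: [0.3, 0.2, -0.8]
opening: 0.0597
```

Call:
send_rows(series=[{"tx": 4, "ty": 0, "tz": -4, "wx": 0, "wy": 0, "wz": 0, "jaw": 0.3}, {"tx": 5, "ty": 0, "tz": 0, "wx": 0, "wy": 0, "wz": 0, "jaw": 0.3}, {"tx": 4, "ty": 0, "tz": 0, "wx": 0, "wy": 0, "wz": 0, "jaw": 0.3}, {"tx": 0, "ty": 0, "tz": 0, "wx": 0, "wy": 0, "wz": 0, "jaw": 0.3}])

```text
t: 25.85
tool_pos: [0.498, 0.3593, 0.2295]
tool_rot: [-2.252, -2.189, -0.019]
contact_force: [-1.0, 0.2, -0.5]
opening: 0.0597
```

```bash
python3 - <<'E'
from h import *
st(); snap('wrist','w22.png'); im,_=snap('top','t22.png'); cv2.imwrite('pics/t22z.png',cv2.resize(im[165:265,140:340,::-1],(800,400),interpolation=cv2.INTER_CUBIC))
E
```

```text
t 25.85 p [0.498  0.3593 0.2295] psi -0.028 z [ 0.008  0.009 -1.   ] F [-1.   0.2 -0.5] op 0.0597 q6 0.53
```

View pics/w22.png

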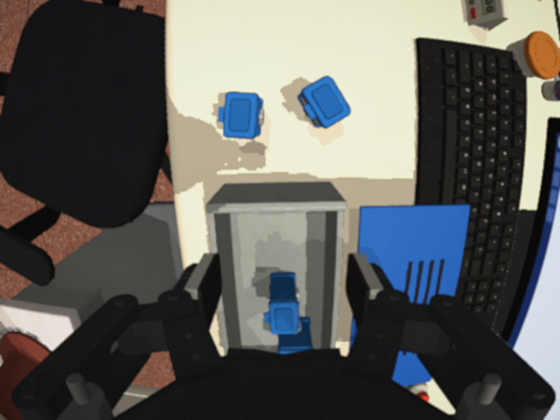

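View pics/t22z.png

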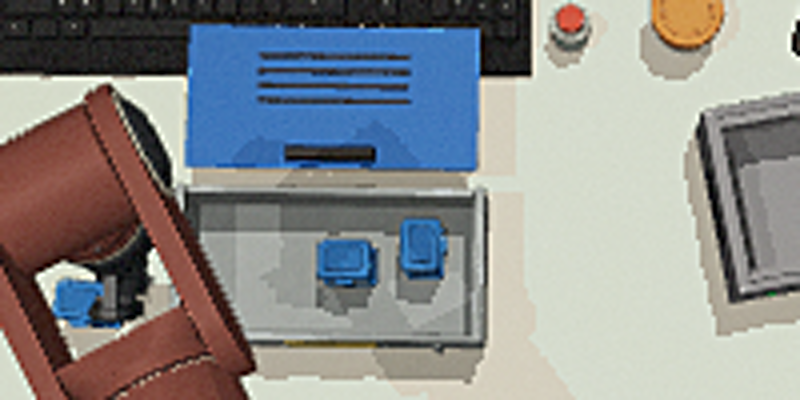

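Two cartridges are upright in the case. The two left-hand ones are at (240,115) and (326,102), so I'll zoom there.

```bash
python3 - <<'E'
from h import *
zoomw('w22.png','w22z.png',210,50,150)
E
```

```text
(no output)
```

View pics/w22z.png

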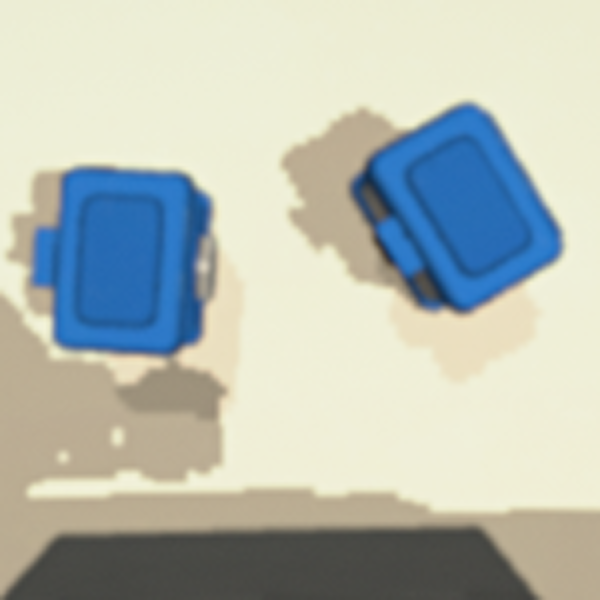

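```bash
python3 - <<'E'
from h import *
ci=ctrl.camera_info('wrist')
top4(ci,[(62,167),(193,172),(182,355),(55,349)],210,50,150,.071)
top4(ci,[(370,162),(470,102),(562,247),(462,312)],210,50,150,.071)
E
```

```text
c [0.4639 0.4325] a len 0.0289 -0.1 b len 0.0409 -1.662
c [0.5402 0.4424] a len 0.0267 0.553 b len 0.0387 -1.035
```

```bash
python3 - <<'E'
from h import *
plan([.464,.4325,.12],Rdown(-.095),step=4)
E
```

```text
1 t 1.84 -0.93 2.73 w 0.002 -0.002 0.016
2 t 1.83 -0.95 2.73 w 0.002 -0.002 0.016
3 t 1.82 -0.98 2.72 w 0.002 -0.002 0.016
4 t 1.81 -1.0 2.72 w 0.002 -0.002 0.016
```

Call:
send_rows(series=[{"tx": 1.8, "ty": -0.9, "tz": 2.7, "wx": 0.002, "wy": -0.002, "wz": 0.016, "jaw": 0.4}, {"tx": 1.8, "ty": -1.0, "tz": 2.7, "wx": 0.002, "wy": -0.002, "wz": 0.016, "jaw": 0.4}, {"tx": 1.8, "ty": -1.0, "tz": 2.7, "wx": 0.002, "wy": -0.002, "wz": 0.016, "jaw": 0.4}, {"tx": 1.8, "ty": -1.0, "tz": 2.0, "wx": 0.002, "wy": -0.002, "wz": 0.016, "jaw": 0.4}, {"tx": 0, "ty": 0, "tz": 0, "wx": 0, "wy": 0, "wz": 0, "jaw": 0.4}])

```text
t: 26.58
tool_pos: [0.4644, 0.4263, 0.1247]
tool_rot: [2.334, 2.101, -0.006]
contact_force: [-0.8, -0.8, -0.2]
opening: 0.051
```

```bash
python3 - <<'E'
from h import *
st(); snap('wrist','w23.png'); plan([.464,.4325,.08],Rdown(-.095),step=4)
E
```

```text
t 26.57 p [0.4644 0.4263 0.1247] psi -0.105 z [-0.002 -0.003 -1.   ] F [-0.8 -0.8 -0.2] op 0.051 q6 0.73
1 t 0.31 -0.1 2.3 w 0.0 0.001 -0.005
2 t 0.31 -0.1 2.3 w 0.0 0.001 -0.005
```

View pics/w23.png

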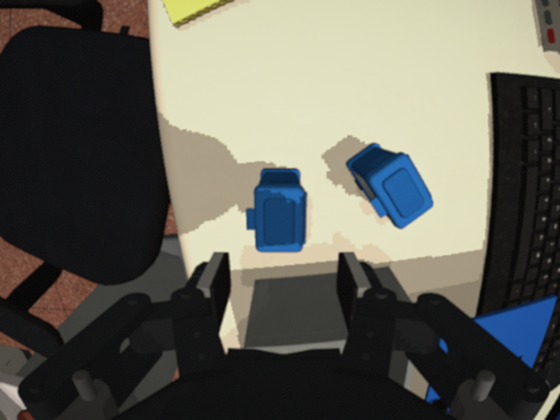

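```bash
python3 - <<'E'
from h import *
ci=ctrl.camera_info('wrist')
top4(ci,[(256,187),(304,187),(304,249),(257,251)],0,0,600,.071)
E
```

```text
c [0.4651 0.4358] a len 0.0287 -0.083 b len 0.04 -1.673
```

Call:
send_rows(series=[{"tx": 0.3, "ty": -0.2, "tz": 2.8, "wx": 0.003, "wy": 0, "wz": 0, "jaw": 0.4}, {"tx": 0.3, "ty": -0.2, "tz": 2.8, "wx": 0.005, "wy": 0, "wz": 0, "jaw": 0.4}, {"tx": 0, "ty": 0, "tz": 0, "wx": 0, "wy": 0, "wz": 0, "jaw": 0.4}])

```text
t: 27.0
tool_pos: [0.4664, 0.4304, 0.0741]
tool_rot: [-2.337, -2.096, -0.0]
contact_force: [-0.1, -0.3, -0.2]
opening: 0.0511
```

```bash
python3 - <<'E'
from h import *
st(); plan([.4645,.434,.048],Rdown(-.09),step=4)
E
```

```text
t 27.0 p [0.4664 0.4304 0.0741] psi -0.109 z [-0.001  0.002 -1.   ] F [-0.1 -0.3 -0.2] op 0.0511 q6 0.74
1 t 0.34 -0.22 2.61 w -0.001 -0.002 -0.019
```

Call:
send_rows(series=[{"tx": 0.3, "ty": -0.3, "tz": 2.0, "wx": 0.003, "wy": 0, "wz": -0.015, "jaw": 0.4}, {"tx": 0.1, "ty": -0.1, "tz": 0.8, "wx": 0, "wy": 0, "wz": 0, "jaw": 0.4}, {"tx": 0, "ty": 0, "tz": 0, "wx": 0, "wy": 0, "wz": 0, "jaw": 1}, {"tx": 0, "ty": 0, "tz": 0, "wx": 0, "wy": 0, "wz": 0, "jaw": 1}, {"tx": 0, "ty": 0, "tz": 0, "wx": 0, "wy": 0, "wz": 0, "jaw": 1}])

```text
t: 27.62
tool_pos: [0.4657, 0.4355, 0.0494]
tool_rot: [-2.321, -2.113, -0.008]
contact_force: [0.1, 0.2, -0.7]
opening: 0.0296
```

```bash
python3 - <<'E'
from h import *
st()
E
```

```text
t 27.62 p [0.4657 0.4355 0.0494] psi -0.094 z [ 0.002  0.006 -1.   ] F [ 0.1  0.2 -0.7] op 0.0296 q6 0.73
```

Call:
send_rows(series=[{"tx": 0, "ty": 0, "tz": -2, "wx": 0, "wy": 0, "wz": 0, "jaw": 1}, {"tx": 0, "ty": 0, "tz": -4, "wx": 0, "wy": 0, "wz": 0, "jaw": 1}, {"tx": 0, "ty": 0, "tz": -5, "wx": 0, "wy": 0, "wz": 0, "jaw": 1}, {"tx": 0, "ty": 0, "tz": -5, "wx": 0, "wy": 0, "wz": 0, "jaw": 1}])

```text
t: 28.12
tool_pos: [0.4636, 0.4333, 0.2132]
tool_rot: [-2.32, -2.113, 0.002]
contact_force: [0.3, 0.5, 0.4]
opening: 0.0295
```

```bash
python3 - <<'E'
from h import *
st(); plan([.4675,.302,.20],Rdown(1.555),n=10)
E
```

```text
t 28.12 p [0.4636 0.4333 0.2132] psi -0.094 z [-0.004  0.002 -1.   ] F [0.3 0.5 0.4] op 0.0295 q6 0.73
1 t -1.3 0.16 0.13 w -0.0 -0.0 -0.165
2 t -1.31 -0.05 0.13 w -0.0 -0.0 -0.165
3 t -1.29 -0.27 0.13 w -0.0 -0.0 -0.165
4 t -1.22 -0.48 0.13 w -0.0 -0.0 -0.165
5 t -1.13 -0.67 0.13 w -0.0 -0.0 -0.165
6 t -1.0 -0.85 0.13 w -0.0 -0.0 -0.165
7 t -0.85 -1.0 0.13 w -0.0 -0.0 -0.165
8 t -0.68 -1.13 0.13 w -0.0 -0.0 -0.165
9 t -0.48 -1.22 0.13 w -0.0 -0.0 -0.165
10 t -0.27 -1.28 0.13 w -0.0 -0.0 -0.165
```

Call:
send_rows(series=[{"tx": -1.3, "ty": 0.2, "tz": 0.1, "wx": 0, "wy": 0, "wz": -0.165, "jaw": 1}, {"tx": -1.3, "ty": 0, "tz": 0.1, "wx": 0, "wy": 0, "wz": -0.165, "jaw": 1}, {"tx": -1.3, "ty": -0.3, "tz": 0.1, "wx": 0, "wy": 0, "wz": -0.165, "jaw": 1}, {"tx": -1.2, "ty": -0.5, "tz": 0.1, "wx": 0, "wy": 0, "wz": -0.165, "jaw": 1}, {"tx": -1.1, "ty": -0.7, "tz": 0.1, "wx": 0, "wy": 0, "wz": -0.165, "jaw": 1}])

```text
t: 28.75
tool_pos: [0.4704, 0.37, 0.2272]
tool_rot: [1.234, 2.878, 0.035]
contact_force: [-0.7, -0.3, -0.5]
opening: 0.0296
```

Call:
send_rows(series=[{"tx": -1.0, "ty": -0.8, "tz": 0.1, "wx": 0, "wy": 0, "wz": -0.165, "jaw": 1}, {"tx": -0.8, "ty": -1.0, "tz": 0.1, "wx": 0, "wy": 0, "wz": -0.165, "jaw": 1}, {"tx": -0.7, "ty": -1.1, "tz": 0.1, "wx": 0, "wy": 0, "wz": -0.165, "jaw": 1}, {"tx": -0.5, "ty": -1.2, "tz": 0.1, "wx": 0, "wy": 0, "wz": -0.165, "jaw": 1}, {"tx": -0.3, "ty": -1.3, "tz": 0.1, "wx": 0, "wy": 0, "wz": -0.165, "jaw": 1}])

```text
t: 29.38
tool_pos: [0.4771, 0.304, 0.2316]
tool_rot: [-0.068, 3.111, 0.034]
contact_force: [1.0, -0.1, -0.6]
opening: 0.0295
```

Call:
send_rows(series=[{"tx": 0, "ty": 0, "tz": 1, "wx": 0, "wy": 0, "wz": 0, "jaw": 1}, {"tx": 0, "ty": 0, "tz": 0, "wx": 0, "wy": 0, "wz": 0, "jaw": 1}])

```text
t: 29.62
tool_pos: [0.4778, 0.3041, 0.2236]
tool_rot: [-0.06, 3.108, 0.036]
contact_force: [-0.2, 0.5, 0.1]
opening: 0.0295
```

```bash
python3 - <<'E'
from h import *
st(); snap('wrist','w24.png'); plan([.4675,.302,.12],Rdown(1.555))
E
```

```text
t 29.62 p [0.4778 0.3041 0.2236] psi 1.609 z [ 0.032  0.024 -0.999] F [-0.2  0.5  0.1] op 0.0295 q6 -1.18
1 t 0.48 -0.15 3.46 w 0.008 0.011 0.018
2 t 0.44 -0.13 3.47 w 0.008 0.011 0.018
3 t 0.4 -0.11 3.47 w 0.008 0.011 0.018
```

View pics/w24.png

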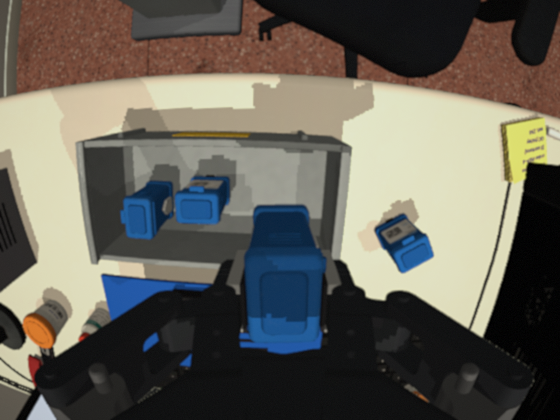

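Call:
send_rows(series=[{"tx": 0.5, "ty": -0.1, "tz": 3.5, "wx": 0.01, "wy": 0.014, "wz": 0.018, "jaw": 1}, {"tx": 0.5, "ty": -0.1, "tz": 3.5, "wx": 0.01, "wy": 0.012, "wz": 0.018, "jaw": 1}, {"tx": 0.5, "ty": -0.1, "tz": 3.5, "wx": 0.005, "wy": 0.01, "wz": 0.018, "jaw": 1}, {"tx": 0, "ty": 0, "tz": 0, "wx": 0, "wy": 0, "wz": 0, "jaw": 1}])

```text
t: 30.18
tool_pos: [0.4663, 0.3052, 0.1194]
tool_rot: [0.032, 3.14, 0.001]
contact_force: [-0.5, -0.3, -0.3]
opening: 0.0293
```

```bash
python3 - <<'E'
from h import *
st(); snap('wrist','w25.png'); plan([.4675,.302,.055],Rdown(1.555))
E
```

```text
t 30.18 p [0.4663 0.3052 0.1194] psi 1.55 z [ 0.001  0.001 -1.   ] F [-0.5 -0.3 -0.3] op 0.0293 q6 -1.1
1 t 0.04 -0.21 3.34 w 0.001 0.003 -0.002
2 t 0.03 -0.2 3.34 w 0.001 0.003 -0.002
```

View pics/w25.png

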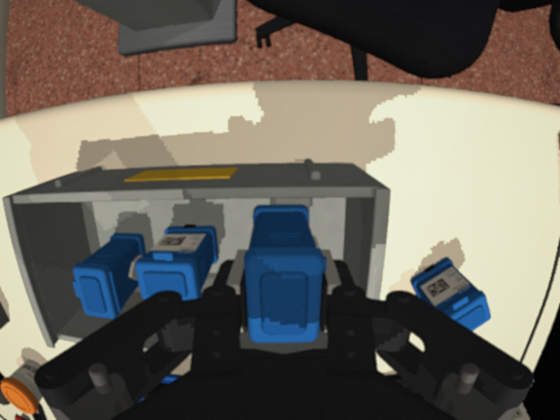

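Call:
send_rows(series=[{"tx": -0.2, "ty": -0.2, "tz": 2.5, "wx": 0, "wy": 0.005, "wz": 0, "jaw": 1}, {"tx": -0.1, "ty": -0.1, "tz": 2.5, "wx": 0, "wy": 0.003, "wz": 0, "jaw": 1}, {"tx": 0, "ty": 0, "tz": 1.0, "wx": 0, "wy": 0, "wz": 0, "jaw": 1}, {"tx": 0, "ty": 0, "tz": 0.3, "wx": 0, "wy": 0, "wz": 0, "jaw": 1}])

```text
t: 30.72
tool_pos: [0.4783, 0.3072, 0.0682]
tool_rot: [0.032, 3.128, 0.017]
contact_force: [-0.4, -0.2, -0.5]
opening: 0.0299
```

```bash
python3 - <<'E'
from h import *
st()
E
```

```text
t 30.73 p [0.4783 0.3072 0.0682] psi 1.551 z [ 0.014  0.011 -1.   ] F [-0.4 -0.2 -0.5] op 0.0299 q6 -1.11
```

Call:
send_rows(series=[{"tx": 0.6, "ty": -0.3, "tz": 0.7, "wx": 0.008, "wy": 0.012, "wz": 0, "jaw": 1}, {"tx": 0.3, "ty": -0.1, "tz": 0.6, "wx": 0.003, "wy": 0.003, "wz": 0, "jaw": 1}, {"tx": 0, "ty": 0, "tz": 0, "wx": 0, "wy": 0, "wz": 0, "jaw": 1}])

```text
t: 31.1
tool_pos: [0.4701, 0.3042, 0.057]
tool_rot: [0.032, 3.14, 0.002]
contact_force: [0.5, 0.6, -0.6]
opening: 0.0299
```

```bash
python3 - <<'E'
from h import *
st()
E
```

```text
t 31.1 p [0.4701 0.3042 0.057 ] psi 1.551 z [ 0.001  0.001 -1.   ] F [ 0.5  0.6 -0.6] op 0.0299 q6 -1.11
```

Call:
send_rows(series=[{"tx": 0.2, "ty": 0, "tz": 0.4, "wx": 0, "wy": 0, "wz": 0, "jaw": 1}, {"tx": 0, "ty": 0, "tz": 0, "wx": 0, "wy": 0, "wz": 0, "jaw": 0.45}, {"tx": 0, "ty": 0, "tz": 0, "wx": 0, "wy": 0, "wz": 0, "jaw": 0.45}, {"tx": 0, "ty": 0, "tz": -3, "wx": 0, "wy": 0, "wz": 0, "jaw": 0.45}, {"tx": 0, "ty": 0, "tz": -5, "wx": 0, "wy": 0, "wz": 0, "jaw": 0.45}])

```text
t: 31.72
tool_pos: [0.4647, 0.2937, 0.1271]
tool_rot: [-0.032, -3.129, 0.042]
contact_force: [0.3, 0.8, 0.8]
opening: 0.0467
```

Call:
send_rows(series=[{"tx": 0, "ty": 0, "tz": -5, "wx": 0, "wy": 0, "wz": 0, "jaw": 0.35}, {"tx": -1, "ty": 3, "tz": -2, "wx": 0, "wy": 0, "wz": 0, "jaw": 0.35}, {"tx": -2, "ty": 3, "tz": -1, "wx": 0, "wy": 0, "wz": 0, "jaw": 0.35}, {"tx": -2, "ty": 2, "tz": 0, "wx": 0, "wy": 0, "wz": 0, "jaw": 0.35}, {"tx": 0, "ty": 0, "tz": 0, "wx": 0, "wy": 0, "wz": 0, "jaw": 0.35}])

```text
t: 32.35
tool_pos: [0.5206, 0.3789, 0.2144]
tool_rot: [-0.032, -3.14, 0.031]
contact_force: [0.2, -0.2, -0.2]
opening: 0.0555
```

```bash
python3 - <<'E'
from h import *
st(); snap('wrist','w26.png')
E
```

```text
t 32.35 p [0.5206 0.3789 0.2144] psi 1.55 z [-0.001 -0.02  -1.   ] F [ 0.2 -0.2 -0.2] op 0.0555 q6 -1.03
```

View pics/w26.png

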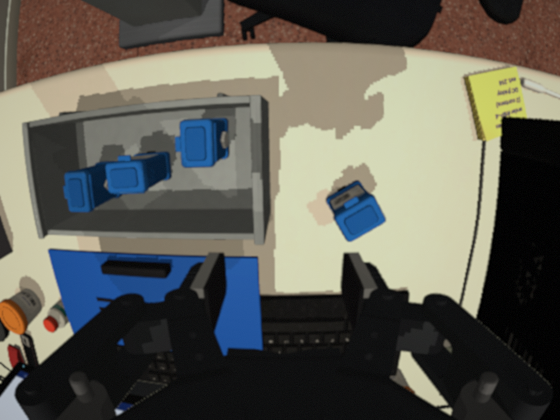

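Three are standing in the case. The last one is at (358,212), and I'll measure it again.

```bash
python3 - <<'E'
from h import *
zoomw('w26.png','w26z.png',310,160,100)
E
```

```text
(no output)
```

View pics/w26z.png

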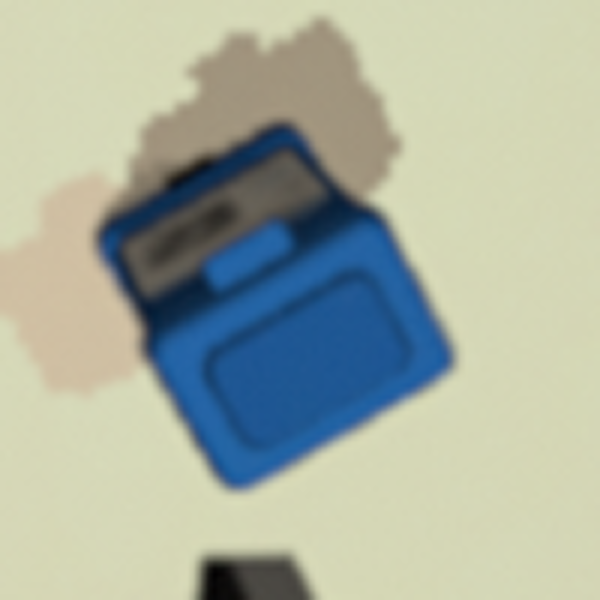

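```bash
python3 - <<'E'
from h import *
ci=ctrl.camera_info('wrist')
top4(ci,[(148,342),(378,210),(458,362),(232,492)],310,160,100,.071)
plan([.54,.4415,.14],Rdown(.545))
E
```

```text
c [0.539  0.4439] a len 0.0397 2.097 b len 0.0278 0.523
1 t -0.31 1.08 1.22 w -0.003 0.001 0.168
2 t -0.13 1.12 1.22 w -0.003 0.001 0.168
3 t 0.06 1.12 1.23 w -0.003 0.001 0.168
4 t 0.24 1.09 1.23 w -0.003 0.001 0.168
5 t 0.42 1.03 1.23 w -0.003 0.001 0.168
6 t 0.58 0.94 1.24 w -0.003 0.001 0.168
```

Consistent: (0.5395, 0.443), yaw about 0.535.

Call:
send_rows(series=[{"tx": -0.3, "ty": 1.1, "tz": 1.2, "wx": -0.003, "wy": 0, "wz": 0.168, "jaw": 0.35}, {"tx": -0.1, "ty": 1.1, "tz": 1.2, "wx": -0.003, "wy": 0, "wz": 0.168, "jaw": 0.35}, {"tx": 0.1, "ty": 1.1, "tz": 1.2, "wx": -0.003, "wy": 0, "wz": 0.168, "jaw": 0.35}, {"tx": 0.3, "ty": 1.1, "tz": 1.2, "wx": -0.003, "wy": 0, "wz": 0.168, "jaw": 0.35}, {"tx": 0.4, "ty": 1.0, "tz": 1.2, "wx": -0.003, "wy": 0, "wz": 0.168, "jaw": 0.35}])

```text
t: 33.02
tool_pos: [0.5331, 0.4282, 0.1524]
tool_rot: [1.35, 2.83, -0.009]
contact_force: [-0.2, 0.5, 0.7]
opening: 0.0555
```

Call:
send_rows(series=[{"tx": 0.6, "ty": 0.9, "tz": 1.2, "wx": 0, "wy": 0, "wz": 0.168, "jaw": 0.35}, {"tx": 0, "ty": 0, "tz": 0, "wx": 0, "wy": 0, "wz": 0, "jaw": 0.35}])

```text
t: 33.28
tool_pos: [0.5341, 0.4368, 0.1379]
tool_rot: [1.589, 2.705, -0.015]
contact_force: [-0.3, -0.4, 0.9]
opening: 0.0554
```

```bash
python3 - <<'E'
from h import *
st(); snap('wrist','w27.png'); plan([.5395,.443,.08],Rdown(.535),step=4)
E
```

```text
t 33.27 p [0.5341 0.4368 0.1379] psi 0.509 z [-0.001 -0.011 -1.   ] F [-0.3 -0.4  0.9] op 0.0554 q6 0.07
1 t 0.18 0.38 2.94 w -0.002 0.004 -0.013
2 t 0.16 0.38 2.94 w -0.002 0.004 -0.013
```

View pics/w27.png

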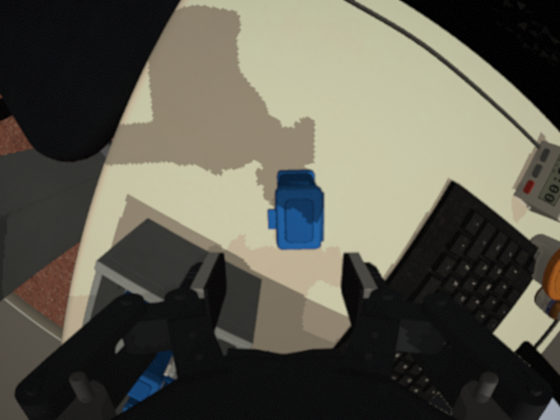

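```bash
python3 - <<'E'
from h import *
ci=ctrl.camera_info('wrist')
top4(ci,[(276,188),(322,188),(323,247),(277,249)],0,0,600,.071)
E
```

```text
c [0.5411 0.4462] a len 0.0297 0.533 b len 0.0408 -1.032
```

Call:
send_rows(series=[{"tx": 0.2, "ty": 0.4, "tz": 3.2, "wx": 0, "wy": 0.004, "wz": -0.013, "jaw": 0.38}, {"tx": 0.2, "ty": 0.3, "tz": 3.2, "wx": 0, "wy": 0.004, "wz": -0.013, "jaw": 0.38}, {"tx": 0, "ty": 0, "tz": 0, "wx": 0, "wy": 0, "wz": 0, "jaw": 0.38}])

```text
t: 33.7
tool_pos: [0.5394, 0.4422, 0.0773]
tool_rot: [1.545, 2.735, -0.002]
contact_force: [-0.3, 0.0, -0.3]
opening: 0.0528
```

```bash
python3 - <<'E'
from h import *
st(); plan([.540,.4435,.048],Rdown(.535),step=5)
E
```

```text
t 33.7 p [0.5394 0.4422 0.0773] psi 0.542 z [-0.    -0.001 -1.   ] F [-0.3  0.  -0.3] op 0.0528 q6 0.04
1 t 0.08 0.12 2.93 w -0.001 0.001 0.007
```

Call:
send_rows(series=[{"tx": 0.1, "ty": 0.1, "tz": 2.2, "wx": 0, "wy": 0, "wz": 0, "jaw": 0.4}, {"tx": 0.1, "ty": 0, "tz": 1.0, "wx": 0, "wy": 0, "wz": 0, "jaw": 0.4}, {"tx": 0, "ty": 0, "tz": 0, "wx": 0, "wy": 0, "wz": 0, "jaw": 1}, {"tx": 0, "ty": 0, "tz": 0, "wx": 0, "wy": 0, "wz": 0, "jaw": 1}, {"tx": 0, "ty": 0, "tz": 0, "wx": 0, "wy": 0, "wz": 0, "jaw": 1}])

```text
t: 34.33
tool_pos: [0.5413, 0.4454, 0.0487]
tool_rot: [1.541, 2.733, 0.007]
contact_force: [-0.7, 0.1, -0.2]
opening: 0.0293
```

```bash
python3 - <<'E'
from h import *
st()
E
```

```text
t 34.33 p [0.5413 0.4454 0.0487] psi 0.544 z [ 0.006  0.002 -1.   ] F [-0.7  0.1 -0.2] op 0.0293 q6 0.04
```

Call:
send_rows(series=[{"tx": 0, "ty": 0, "tz": -2, "wx": 0, "wy": 0, "wz": 0, "jaw": 1}, {"tx": 0, "ty": 0, "tz": -4, "wx": 0, "wy": 0, "wz": 0, "jaw": 1}, {"tx": 0, "ty": 0, "tz": -5, "wx": 0, "wy": 0, "wz": 0, "jaw": 1}, {"tx": 0, "ty": 0, "tz": -5, "wx": 0, "wy": 0, "wz": 0, "jaw": 1}])

```text
t: 34.83
tool_pos: [0.5386, 0.4438, 0.2122]
tool_rot: [1.542, 2.736, -0.002]
contact_force: [0.5, -0.2, -0.4]
opening: 0.0296
```

```bash
python3 - <<'E'
from h import *
st(); plan([.5175,.302,.20],Rdown(1.555),n=7)
E
```

```text
t 34.83 p [0.5386 0.4438 0.2122] psi 0.544 z [-0.    -0.001 -1.   ] F [ 0.5 -0.2 -0.4] op 0.0296 q6 0.04
1 t -1.58 -1.31 0.18 w -0.0 0.0 -0.144
2 t -1.37 -1.52 0.18 w -0.0 0.0 -0.144
3 t -1.14 -1.7 0.18 w -0.0 0.0 -0.144
4 t -0.88 -1.85 0.18 w -0.0 0.0 -0.144
5 t -0.61 -1.96 0.18 w -0.0 0.0 -0.144
6 t -0.32 -2.02 0.18 w -0.0 0.0 -0.144
7 t -0.03 -2.05 0.17 w -0.0 0.0 -0.144
```

Call:
send_rows(series=[{"tx": -1.6, "ty": -1.3, "tz": 0.2, "wx": 0, "wy": 0, "wz": -0.144, "jaw": 1}, {"tx": -1.4, "ty": -1.5, "tz": 0.2, "wx": 0, "wy": 0, "wz": -0.144, "jaw": 1}, {"tx": -1.1, "ty": -1.7, "tz": 0.2, "wx": 0, "wy": 0, "wz": -0.144, "jaw": 1}, {"tx": -0.9, "ty": -1.9, "tz": 0.2, "wx": 0, "wy": 0, "wz": -0.144, "jaw": 1}, {"tx": -0.6, "ty": -2.0, "tz": 0.2, "wx": 0, "wy": 0, "wz": -0.144, "jaw": 1}])

```text
t: 35.45
tool_pos: [0.5287, 0.3431, 0.2222]
tool_rot: [0.436, 3.089, 0.025]
contact_force: [0.9, 0.3, -0.2]
opening: 0.0294
```

Call:
send_rows(series=[{"tx": -0.3, "ty": -2.0, "tz": 0.2, "wx": 0, "wy": 0, "wz": -0.144, "jaw": 1}, {"tx": 0, "ty": -2.0, "tz": 0.2, "wx": 0, "wy": 0, "wz": -0.144, "jaw": 1}, {"tx": 0, "ty": 0, "tz": 0, "wx": 0, "wy": 0, "wz": 0, "jaw": 1}])

```text
t: 35.83
tool_pos: [0.5242, 0.3016, 0.2238]
tool_rot: [-0.023, 3.11, 0.025]
contact_force: [-0.7, 0.1, 0.1]
opening: 0.0296
```

```bash
python3 - <<'E'
from h import *
st(); snap('wrist','w28.png'); plan([.516,.302,.12],Rdown(1.555))
E
```

```text
t 35.83 p [0.5242 0.3016 0.2238] psi 1.586 z [ 0.031  0.016 -0.999] F [-0.7  0.1  0.1] op 0.0296 q6 -1.19
1 t 0.39 -0.06 3.46 w 0.006 0.011 0.01
2 t 0.36 -0.05 3.47 w 0.006 0.011 0.01
3 t 0.32 -0.03 3.47 w 0.006 0.011 0.01
```

View pics/w28.png

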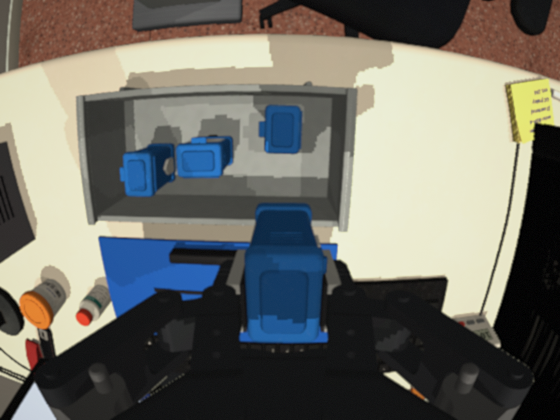

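```bash
python3 - <<'E'
from h import *
ci=ctrl.camera_info('wrist')
top4(ci,[(265,107),(299,106),(301,152),(267,154)],0,0,600,.075)
E
```

```text
c [0.4697 0.303 ] a len 0.029 1.628 b len 0.0401 0.056
```

Call:
send_rows(series=[{"tx": 0.4, "ty": -0.1, "tz": 3.5, "wx": 0.01, "wy": 0.014, "wz": 0.01, "jaw": 1}, {"tx": 0.4, "ty": -0.1, "tz": 3.5, "wx": 0.006, "wy": 0.012, "wz": 0.01, "jaw": 1}, {"tx": 0.4, "ty": 0, "tz": 3.0, "wx": 0.004, "wy": 0.01, "wz": 0.01, "jaw": 1}, {"tx": 0, "ty": 0, "tz": 0, "wx": 0, "wy": 0, "wz": 0, "jaw": 1}])

```text
t: 36.38
tool_pos: [0.5168, 0.3052, 0.1273]
tool_rot: [0.034, 3.138, 0.002]
contact_force: [-0.1, -0.2, -0.8]
opening: 0.0292
```

```bash
python3 - <<'E'
from h import *
st(); snap('wrist','w29.png'); plan([.518,.302,.055],Rdown(1.555))
E
```

```text
t 36.38 p [0.5168 0.3052 0.1273] psi 1.549 z [ 0.003  0.001 -1.   ] F [-0.1 -0.2 -0.8] op 0.0292 q6 -1.14
1 t 0.03 -0.2 3.72 w 0.001 0.003 -0.003
2 t 0.02 -0.19 3.72 w 0.001 0.003 -0.003
```

View pics/w29.png

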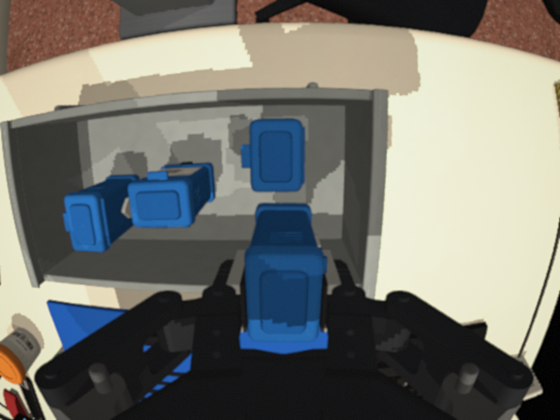

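Call:
send_rows(series=[{"tx": 0, "ty": -0.2, "tz": 2.0, "wx": 0.004, "wy": 0.007, "wz": 0, "jaw": 1}, {"tx": 0.2, "ty": -0.1, "tz": 2.0, "wx": 0.004, "wy": 0.007, "wz": 0, "jaw": 1}, {"tx": 0, "ty": 0, "tz": 0, "wx": 0, "wy": 0, "wz": 0, "jaw": 1}])

```text
t: 36.8
tool_pos: [0.5185, 0.3041, 0.0909]
tool_rot: [-0.035, -3.139, 0.005]
contact_force: [-0.5, -0.5, -1.0]
opening: 0.0296
```

```bash
python3 - <<'E'
from h import *
st(); plan([.519,.302,.055],Rdown(1.555))
E
```

```text
t 36.8 p [0.5185 0.3041 0.0909] psi 1.549 z [-0.002 -0.003 -1.   ] F [-0.5 -0.5 -1. ] op 0.0296 q6 -1.14
1 t -0.06 -0.2 3.59 w -0.003 -0.002 -0.006
```

Call:
send_rows(series=[{"tx": 0, "ty": -0.2, "tz": 2.0, "wx": 0.0, "wy": 0.003, "wz": 0, "jaw": 1}, {"tx": 0.2, "ty": -0.1, "tz": 1.6, "wx": 0.004, "wy": 0.006, "wz": 0, "jaw": 1}, {"tx": 0, "ty": 0, "tz": 0.3, "wx": 0, "wy": 0, "wz": 0, "jaw": 1}])

```text
t: 37.17
tool_pos: [0.5174, 0.3011, 0.0519]
tool_rot: [-0.035, -3.131, 0.01]
contact_force: [-5.9, -2.8, 18.5]
opening: 0.0295
```

```bash
python3 - <<'E'
from h import *
st()
E
```

```text
t 37.17 p [0.5174 0.3011 0.0519] psi 1.548 z [-0.01  -0.006 -1.   ] F [-5.9 -2.8 18.5] op 0.0295 q6 -1.14
```

Call:
send_rows(series=[{"tx": 0, "ty": 0, "tz": -0.1, "wx": 0, "wy": 0, "wz": 0, "jaw": 0.45}, {"tx": 0, "ty": 0, "tz": 0, "wx": 0, "wy": 0, "wz": 0, "jaw": 0.45}, {"tx": 0, "ty": 0, "tz": -3, "wx": 0, "wy": 0, "wz": 0, "jaw": 0.45}, {"tx": 0, "ty": 0, "tz": -5, "wx": 0, "wy": 0, "wz": 0, "jaw": 0.45}, {"tx": 0, "ty": 0, "tz": -5, "wx": 0, "wy": 0, "wz": 0, "jaw": 0.35}])

```text
t: 37.8
tool_pos: [0.5156, 0.2948, 0.1763]
tool_rot: [-0.036, -3.115, 0.044]
contact_force: [1.3, -0.1, -0.5]
opening: 0.056
```

Call:
send_rows(series=[{"tx": 0, "ty": -3, "tz": -4, "wx": 0, "wy": 0, "wz": 0, "jaw": 0.35}, {"tx": -3, "ty": -3, "tz": 0, "wx": 0, "wy": 0, "wz": 0, "jaw": 0.35}, {"tx": 0, "ty": 0, "tz": 0, "wx": 0, "wy": 0, "wz": 0, "jaw": 0.35}])

```text
t: 38.17
tool_pos: [0.5485, 0.2357, 0.2247]
tool_rot: [-0.033, -3.126, 0.037]
contact_force: [-0.6, -1.0, -0.3]
opening: 0.0556
```

```bash
python3 - <<'E'
from h import *
st(); snap('wrist','w30.png'); plan([.578,.2345,.16],Rdown(-.02))
E
```

```text
t 38.17 p [0.5485 0.2357 0.2247] psi 1.55 z [-0.016 -0.024 -1.   ] F [-0.6 -1.  -0.3] op 0.0556 q6 -1.26
1 t -0.34 -0.0 0.72 w -0.003 0.001 0.175
2 t -0.34 0.06 0.72 w -0.003 0.001 0.175
3 t -0.33 0.11 0.72 w -0.003 0.001 0.175
4 t -0.3 0.16 0.72 w -0.003 0.001 0.175
5 t -0.27 0.21 0.72 w -0.003 0.001 0.175
6 t -0.23 0.25 0.72 w -0.003 0.001 0.175
7 t -0.18 0.29 0.72 w -0.003 0.001 0.175
8 t -0.13 0.31 0.72 w -0.003 0.001 0.175
9 t -0.08 0.33 0.72 w -0.003 0.001 0.175
```

View pics/w30.png

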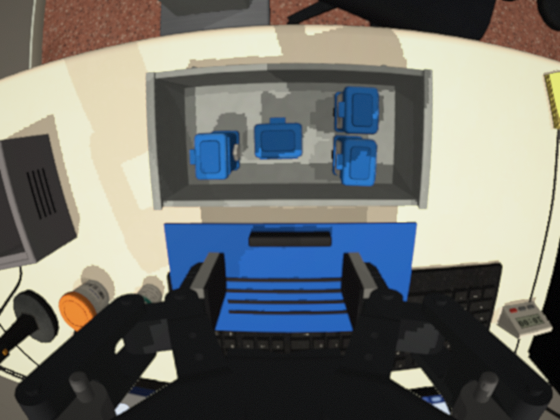

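All four cartridges stand in the case. I'll push the cover shut from behind the bar, keeping the current jaw orientation.

```bash
python3 - <<'E'
from h import *
ci=ctrl.camera_info('wrist')
for p in [(249,232),(330,233),(249,246),(331,247)]: print(np.round(hit(ci,*p,.106,True),4))
plan([.608,.235,.14],Rdown(1.555))
E
```

```text
[0.5676 0.2048 0.106 ]
[0.5694 0.2713 0.106 ]
[0.58   0.2041 0.106 ]
[0.5818 0.2725 0.106 ]
1 t -2.04 0.05 2.8 w -0.008 -0.005 -0.001
2 t -2.03 0.02 2.81 w -0.008 -0.005 -0.001
3 t -2.02 -0.0 2.82 w -0.008 -0.005 -0.001
```

Call:
send_rows(series=[{"tx": -2.2, "ty": 0, "tz": 2.5, "wx": -0.008, "wy": -0.004, "wz": 0, "jaw": 0.5}, {"tx": -2.1, "ty": 0, "tz": 2.8, "wx": -0.008, "wy": -0.003, "wz": 0, "jaw": 0.5}, {"tx": -2.0, "ty": 0, "tz": 2.8, "wx": -0.008, "wy": 0, "wz": 0, "jaw": 0.5}, {"tx": 0, "ty": 0, "tz": 0, "wx": 0, "wy": 0, "wz": 0, "jaw": 0.5}])

```text
t: 38.72
tool_pos: [0.6089, 0.2379, 0.1393]
tool_rot: [-0.026, -3.131, -0.005]
contact_force: [-1.0, 0.2, -0.9]
opening: 0.043
```

```bash
python3 - <<'E'
from h import *
st(); plan([.605,.237,.107],Rdown(1.555))
E
```

```text
t 38.73 p [0.6089 0.2379 0.1393] psi 1.554 z [-0.011  0.003 -1.   ] F [-1.   0.2 -0.9] op 0.043 q6 -1.3
1 t 0.35 -0.1 3.23 w 0.003 -0.011 -0.001
```

Call:
send_rows(series=[{"tx": 0, "ty": 0, "tz": 1.8, "wx": 0, "wy": -0.005, "wz": 0, "jaw": 0.5}, {"tx": 0.2, "ty": 0, "tz": 1.5, "wx": 0, "wy": 0, "wz": 0, "jaw": 0.5}, {"tx": 0, "ty": 0, "tz": 0, "wx": 0, "wy": 0, "wz": 0, "jaw": 0.5}])

```text
t: 39.1
tool_pos: [0.605, 0.2397, 0.1055]
tool_rot: [-0.023, -3.136, -0.006]
contact_force: [0.7, 0.3, 0.0]
opening: 0.0427
```

```bash
python3 - <<'E'
from h import *
st(); snap('wrist','w31.png'); plan([.60,.237,.105],Rdown(1.555))
E
```

```text
t 39.1 p [0.605  0.2397 0.1055] psi 1.556 z [-0.005  0.004 -1.   ] F [0.7 0.3 0. ] op 0.0427 q6 -1.3
1 t 0.55 -0.29 0.15 w 0.004 -0.004 0.001
```

View pics/w31.png

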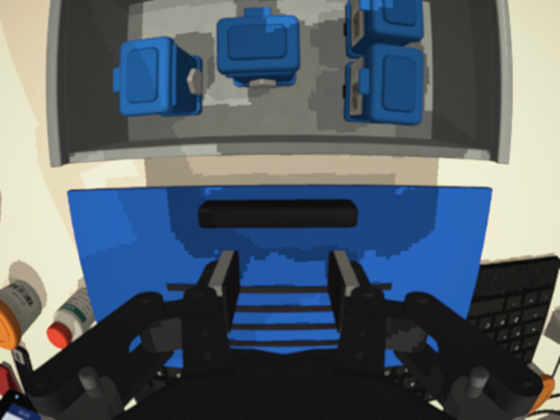

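Call:
send_rows(series=[{"tx": 2.0, "ty": 0, "tz": 0, "wx": 0, "wy": 0, "wz": 0, "jaw": 0.5}, {"tx": 2.5, "ty": 0, "tz": 0, "wx": 0, "wy": 0, "wz": 0, "jaw": 0.5}, {"tx": 2.5, "ty": 0, "tz": 0, "wx": 0, "wy": 0, "wz": 0, "jaw": 0.5}, {"tx": 2.5, "ty": 0, "tz": 0, "wx": 0, "wy": 0, "wz": 0, "jaw": 0.5}, {"tx": 1.5, "ty": 0, "tz": 0, "wx": 0, "wy": 0, "wz": 0, "jaw": 0.5}])

```text
t: 39.78
tool_pos: [0.4986, 0.2421, 0.1121]
tool_rot: [0.023, 3.128, 0.011]
contact_force: [2.6, 0.0, -1.4]
opening: 0.0427
```

```bash
python3 - <<'E'
from h import *
st(); snap('wrist','w32.png')
E
```

```text
t 39.77 p [0.4986 0.2421 0.1121] psi 1.556 z [ 0.014  0.007 -1.   ] F [ 2.6  0.  -1.4] op 0.0427 q6 -1.24
```

View pics/w32.png

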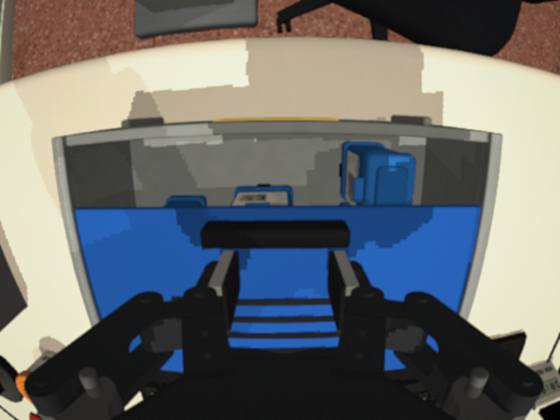

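Call:
send_rows(series=[{"tx": 0.5, "ty": -0.2, "tz": 0.6, "wx": 0, "wy": 0.01, "wz": 0, "jaw": 0.5}, {"tx": 1.0, "ty": 0, "tz": 0.1, "wx": 0, "wy": 0.003, "wz": 0, "jaw": 0.5}, {"tx": 1.0, "ty": 0, "tz": 0.1, "wx": 0, "wy": 0, "wz": 0, "jaw": 0.5}, {"tx": 0.7, "ty": 0, "tz": 0, "wx": 0, "wy": 0, "wz": 0, "jaw": 0.5}, {"tx": 0.5, "ty": 0, "tz": 0, "wx": 0, "wy": 0, "wz": 0, "jaw": 0.5}])

```text
t: 40.45
tool_pos: [0.4637, 0.2408, 0.106]
tool_rot: [0.022, 3.13, 0.013]
contact_force: [18.7, -0.2, -11.6]
opening: 0.0427
```

```bash
python3 - <<'E'
from h import *
st(); snap('wrist','w33.png')
E
```

```text
t 40.45 p [0.4637 0.2408 0.106 ] psi 1.557 z [ 0.011  0.008 -1.   ] F [ 18.7  -0.2 -11.6] op 0.0427 q6 -1.22
```

View pics/w33.png

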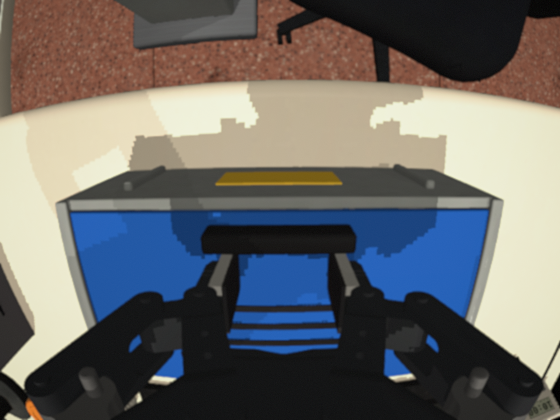

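The cover is against its stop: 18.7 N, with the plate meeting the front wall. Backing off and rising.

Call:
send_rows(series=[{"tx": 0.2, "ty": 0, "tz": 0, "wx": 0, "wy": 0, "wz": 0, "jaw": 0.5}, {"tx": -0.5, "ty": 0, "tz": -0.5, "wx": 0, "wy": 0, "wz": 0, "jaw": 0.5}, {"tx": -0.5, "ty": 0, "tz": -4, "wx": 0, "wy": 0, "wz": 0, "jaw": 0.5}, {"tx": 0, "ty": 0, "tz": -5, "wx": 0, "wy": 0, "wz": 0, "jaw": 0.3}, {"tx": -4, "ty": -2, "tz": -4, "wx": 0, "wy": 0, "wz": 0, "jaw": 0.3}])

```text
t: 41.12
tool_pos: [0.5055, 0.219, 0.2385]
tool_rot: [0.017, 3.14, 0.01]
contact_force: [0.1, 0.6, -0.2]
opening: 0.0596
```

```bash
python3 - <<'E'
from h import *
st(); snap('wrist','w34.png'); snap('top','t34.png')
E
```

```text
t 41.12 p [0.5055 0.219  0.2385] psi 1.56 z [ 0.001  0.006 -1.   ] F [ 0.1  0.6 -0.2] op 0.0596 q6 -1.29
```

View pics/w34.png

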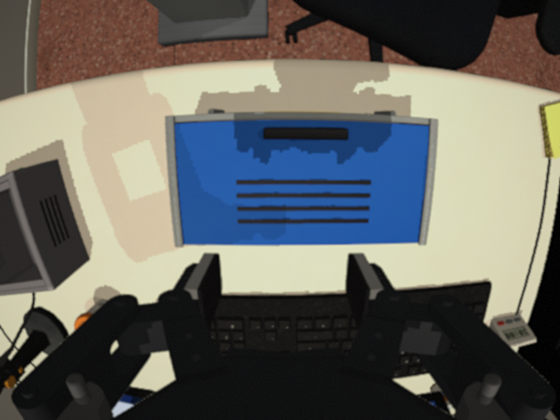

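View pics/t34.png

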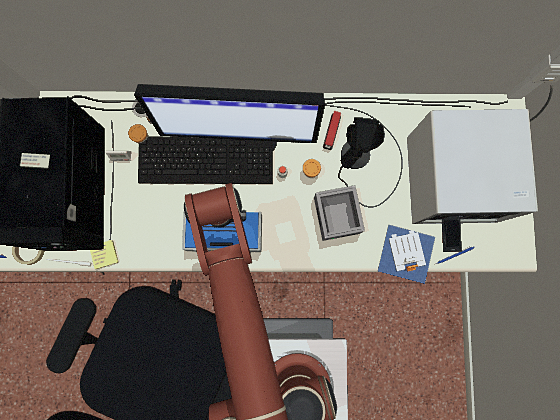

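```bash
python3 - <<'E'
from h import *
ci=ctrl.camera_info('top'); im=cv2.imread('pics/t34.png')
sub=im[220:290,370:445]; m=(sub.min(2)>150).astype(np.uint8); n,l,s,c=cv2.connectedComponentsWithStats(m)
for i in range(1,n):
    if 200<s[i,4]<2500: print(s[i],c[i]+[370,220],hit(ci,*(c[i]+[370,220]),.011))
w=ctrl.camera_info('wrist')
for p in [(264,133),(348,134)]: print(hit(w,*p,.106,True).round(4))
for p in [(174,117),(434,121)]: print('front',hit(w,*p,.09,True).round(4))
print(ctrl.finish_job()); 
E
```

```text
[   0    0   75   51 2465] [405.56064909 243.82068966] [ 0.4566736  -0.35895663  0.011     ]
[0.4554 0.2031 0.106 ]
[0.4567 0.2725 0.106 ]
front [0.4379 0.1219 0.09  ]
front [0.4428 0.3592 0.09  ]
the job is handed in; nothing more can be done
None
```

The job is handed in. All four used cartridges are in the case, its sliding cover is shut, and the bay's cover lies on the mat.

**What I did:**
- I slid the case cover fully open.
- I pinched the bay's tab and rib together, pivoted the cover up about 0.33 rad and drew it out. It went down flat, grip side up, on the mat.
- I stood the bay cartridge and the three desk cartridges upright in the case, then pushed the cover shut against its stop.

**Last checks:**
- **Cartridges:** the last wrist view before closing showed all four upright inside the case.
- **Sliding cover:** it met its stop at 18.7 N, and afterwards the plate reached the front wall. The final camera reading put the grip bar at x ≈ 0.456 m. The shut position I expected from my rough estimate of where the case stands was 0.449 m. The front wall read a similar amount too far out in the same view, so I took this as camera error. I did not measure the cover's travel directly.
- **Bay cover:** by eye in the pictures, its centre is about 1 cm from the mat's centre. The numeric check of this failed because its colour mask merged the cover with the desk.
- **Cup and bottle:** they appear in the same places as at the start. I judged this by eye and did not measure it.
- **Robot:** it stood clear of everything at the end, at about 41 s of the 208 s allowed.

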